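# Close up a snap-fit bench light

## Robot

A 6-joint arm with a two-finger parallel gripper is mounted at the origin on a cart in front of the work surface, level with it; the furniture and walls round the work are solid. World frame = base frame: x ahead of the robot, y to its left, z up, the work surface at z = 0. Lengths are in m, angles in degrees, forces in N, time in s.
With the tool pointing down it reaches from about 0.4 to 0.825 m from the base axis. Payload 7 kg.
Tool frame: the origin (TCP) lies midway between the tips of the shut fingers; the grasp point (between the pads) lies 19 mm behind it; z points along the fingers, y is the line along which they close (so a half turn about z gives the same grasp; the last joint's range is limited). The gripper opens to 88 mm and grips with 3 to 60 N. Pads are 19 mm wide; open, the fingers measure 130 mm over their backs; the gripper's body (78 mm by 193 mm) begins 47 mm behind the grasp point.
Start: joints at [-50.357, 20.546, 0.682, 0, -70.136, -16.507], TCP at [0.265, -0.621, 0.227] pointing down, gripper open.
Joint ranges: [-176.03, 176.03], [-82.01, 121.73], [-58.28, 71.71], [-173.87, 95.51], [-174.79, -0.11], [-173.66, 173.66]. Speed limits (degrees/s): [136.94, 136.94, 172.46, 180, 180, 180].

## Interface

Orientations are given as [roll, pitch, yaw] about the fixed x, y, z axes, in that order (R = Rz(yaw) Ry(pitch) Rx(roll)).
In Python, from plant import r gives the robot as it stands. The module is installed in compiled form; this text tells all that it offers.
- The arm moves only by the tool play_rows, never from a script. Its argument "rows" is a list of rows, each an object with "slide": the shift along the tool's x, y, z as a fraction of full scale, a list of three; "delta_rot": the turn, a rotation vector about the tool's x, y, z as a fraction of full scale, a list of three; "fingers": the opening, from -1 (shut) to 1 (fully open). In form: [{"slide": [x, y, z], "delta_rot": [rx, ry, rz], "fingers": fingers}, ...]. A call has 1 to 8 rows; each row shifts and turns the commanded pose from where the row before left it, along the tool's axes as they then stand; what a row does not reach is not made up. Full scale, the value 1, is 0.15 m for a shift and 0.08 rad for a turn. A row lasts 1/8 s, in which the tool goes at most 62.5 mm and 10.7 degrees, less where a joint would pass 70% of its speed; a pose out of reach is approached as far as the arm can. A call with a number of a shift or a turn outside -1 to 1 is refused whole. A call with a gripper value outside its range is refused whole. The fingers move at their own pace and stop on an object; "squeeze" is the grip in N (left out, the last holds). Time passes only in rows, so rows that do not move let the fingers close. It gives the time, the measured TCP pose, the force, the opening and the grip force at its end, in the units of the state.
- r.get_state(): the state, without advancing time (a new reading comes with each control period).
- r.capture(name): name is "scene" or "top" or "wrist"; returns a dict with "image" (384x512x3 uint8, blue, green, red), "fx", "fy", "cx", "cy" (pixels), "R" (3x3) and "t" (3): a world point X has camera coordinates R X + t; the wrist camera has in their place "T_tool_cam" (4x4, takes a point from camera to tool coordinates, whose origin is the TCP and whose axes are the flange's). Camera axes: x right, y down, z forward; pixel columns grow to the right and rows downward; lengths in m; the calibration is good to about 2 mm. A picture is of the moment at which its call begins: read the wrist's pose just before it. There is no depth.
- r.close_job(): hands the job in; it is judged then, once.
The state is a dict: "time_s": time; "joints": joint angles; "qd": joint speeds; "joint_torque": joint torques, N m; "tcp_pos": TCP position; "eef_rot": TCP orientation; "contact_force": force on the tool from outside, world axes, zero at the start; "moment": the same for the moment, N m; "gripper_width": finger opening in m; "gripper_force": force on a finger pad.
Only numpy, scipy, OpenCV 4.12 (cv2) and the standard library are available. Lean on these libraries where they do the work, as an engineer would, in place of code of your own. Each camera call takes 0.05 s, during which the arm holds its last target. There are 200 camera calls.

## Task

Finish the bench light that is screwed to the plywood board: lay every LED module that is on the table flat into a free bay of the grey housing, then the diffuser plate on its ledge over them, and lastly the retaining frame. Take the cork-soled block by its grip, press the frame in at the cable end first, then run the block along it to the other end, bearing down steadily but not hard, so that the frame snaps in under the spring catches all the way along and lies flat on the diffuser. Then stand the block back upright on the bare table, well clear of the light, and leave the bottle, can and jar alone.

Things in the scene. Friction and masses are not known exactly. Their poses are not given: they have to be found in the camera images.
- housing: Grey open-topped light housing, 68 x 220 mm, screwed to a fixed 124 x 270 x 9 mm plywood board on the table; it does not move. Origin: centre of the board's underside, on the table; y along the housing (black cable gland at its +y end), x across, z up. Tray floor 12 mm above the table; tray interior 44 (x) x 202 (y) mm; low cross ribs, tops at 17 mm, part the floor into three bays.
- bay_1 (a point): Centre of bay 1's floor (12 mm above the table), at y = -60 mm of the housing; the bay is 44 mm in x and 58 mm in y, between ribs 5 mm high and 2 mm thick. Axes as the housing's.
- bay_2 (a point): Centre of bay 2's floor (12 mm above the table), at y = 0 mm of the housing; the bay is 44 mm in x and 58 mm in y, between ribs 5 mm high and 2 mm thick. Axes as the housing's.
- bay_3 (a point): Centre of bay 3's floor (12 mm above the table), at y = 60 mm of the housing; the bay is 44 mm in x and 58 mm in y, between ribs 5 mm high and 2 mm thick. Axes as the housing's.
- ledge (a point): Middle of the housing at the level of the ledge on which the diffuser lies, 29 mm above the table. A lip (inner faces x = +-26.5 mm, top 32.5 mm above the table) holds it sideways, end walls (inner faces y = +-105.8 mm, tops 52 mm above the table) lengthwise. Lip and side walls are missing for y within 30 mm of the middle, so fingers have room there beside a plate. Axes as the housing's.
- seat (a point): Middle of the housing at the frame's top face once home, 43 mm above the table. Upright guides near y = +-34 and +-104 mm (inner faces x = +-30.5 mm, flared, tops 57 mm up) lead the frame. Spring catches at y = +-48 and +-88 mm on both sides, tops 51 mm up, have sloping barbs to x = +-26.8 mm that yield outward when the frame is pressed down (12 to 20 N near one end) and spring back over it.
- module_1_centre (a point): Centre (8 mm above its underside) of LED module 1 of at most three alike; None if this start has fewer. White base plate 40 (x) x 54 (y) x 4 mm with a square-edged white lens block 32 (x) x 24 (y) x 12 mm in its middle, 16 mm high in all, 80 g. Its y goes along the housing's y in a bay, either way; grasp the lens block across its 24 mm (y). Seated in a bay, its centre is 20 mm above the table.
- module_2_centre (a point): Centre (8 mm above its underside) of LED module 2 of at most three alike; None if this start has fewer. White base plate 40 (x) x 54 (y) x 4 mm with a square-edged white lens block 32 (x) x 24 (y) x 12 mm in its middle, 16 mm high in all, 80 g. Its y goes along the housing's y in a bay, either way; grasp the lens block across its 24 mm (y). Seated in a bay, its centre is 20 mm above the table.
- module_3_centre (a point): Centre (8 mm above its underside) of LED module 3 of at most three alike; None if this start has fewer. White base plate 40 (x) x 54 (y) x 4 mm with a square-edged white lens block 32 (x) x 24 (y) x 12 mm in its middle, 16 mm high in all, 80 g. Its y goes along the housing's y in a bay, either way; grasp the lens block across its 24 mm (y). Seated in a bay, its centre is 20 mm above the table.
- diffuser_centre (a point): Centre of the diffuser, a plain solid white plate 50 (x) x 208 (y) x 6 mm, 100 g; it goes in as it lies, either way round. Seated on the ledge its centre is 32 mm above the table, at the middle of the housing. Grasp across its 50 mm (x) at the middle of its length.
- frame_centre (a point): Centre of the retaining frame, aluminium, 59 (x) x 208 (y) x 8 mm with a window 30 x 172 mm, 140 g; it goes in as it lies, either way round. Laid between the end walls it rests on the catches' barbs, centre about 53 mm above the table; home, it lies on the diffuser, centre 39 mm and top 43 mm above the table. Grasp across its 59 mm (x) at the middle of its length.
- frame_end_a (a point): Point in the frame's -y end bar, 95 mm from its centre, half-way up its thickness (39 mm above the table when home).
- frame_end_b (a point): Point in the frame's +y end bar, 95 mm from its centre, half-way up its thickness (39 mm above the table when home).
- block_grip (a point): Middle of the pressing block's grip: beech on a flat cork sole 46 (x) x 36 (y) mm, 62 mm tall, 220 g, upright. Grip 24 (x) x 32 (y) mm, from 24 to 62 mm above the sole; this point is 45 mm above it. Grasp across the 24 mm (x). With x across the housing the sole fits between the rows of catches, bears on both long bars of the frame, and can travel to y = +-86 mm.
- block: The pressing block as a whole; origin at the middle of its sole.
- frame: The retaining frame as a whole; origin at the middle of its underside.
- glue_bottle: Tall cream glue bottle with a red cap, 57 x 62 x 232 mm, a bystander; origin under its middle.
- soda_can: Red drink can, 66 mm wide, 115 mm tall, a bystander; origin under its middle.
- jam_jar: Glass jar, 65 mm wide, 123 mm tall, a bystander; origin under its middle.
Mind the look-alikes: they are no part of the job. Leave any green or turquoise look-alike of the part that bears module_3_centre alone.

How it is judged:
By the outcome, as a careful person would: the job done as asked, in the order asked, and still so for the second after the job is handed in, with the robot touching nothing.
Of module_1, module_2, module_3 only 2 to 3 are there at a start; the rules pass over those that are not, and their reading is None.
At some moment in a run one of module_1, module_2, module_3, diffuser, frame, block may be knocked a few centimetres aside while the robot is not near it.
It also fails if it takes over 208 s, if anything falls off the work surface, if the arm or the gripper's body presses on something with over 40 N, if the wrist force passes 120 N, or if a joint passes its speed limit or range.

## Working session

There is one attempt and no reset: what is moved stays moved. The work goes in short steps, Python scripts to look and compute and a tool call to move; the robot and the scene stay as the last step left them, time stands still between calls to the robot, and variables do not carry over. Pictures are saved under pics/ and viewed, at most 14 in all, crops included, and the job is handed in when it is done.

Besides the shell and the picture viewer there is one more tool, called after "Emit:" in YAML: its name, and indented under it one key for each argument. play_rows: Moves the arm, as the interface text tells. Shift numbers are shares of 0.15 m and turn numbers shares of 0.08 rad, none past 1 either way. Its arguments: {"type":"object","properties":{"rows":{"type":"array"},"squeeze":{"type":"number"}},"required":["rows"]}

```bash
mkdir -p pics; cat > h.py <<'E'
from plant import r
import numpy as np, cv2
from scipy.spatial.transform import Rotation as Ro
def cam(name):
    s=r.get_state(); c=r.capture(name)
    K=np.array([[c['fx'],0,c['cx']],[0,c['fy'],c['cy']],[0,0,1.]])
    if 'R' in c: R=np.array(c['R']);t=np.array(c['t'])
    else:
        T=np.eye(4);T[:3,:3]=Ro.from_euler('xyz',s['eef_rot'],degrees=True).as_matrix();T[:3,3]=s['tcp_pos']
        M=np.linalg.inv(T@np.array(c['T_tool_cam']));R=M[:3,:3];t=M[:3,3]
    return c['image'],K,R,t
def ray(K,R,t,uv,z):
    o=-R.T@t; uv=np.atleast_2d(uv)
    d=(R.T@np.linalg.inv(K)@np.c_[uv,np.ones(len(uv))].T).T
    return o+d*((z-o[2])/d[:,2])[:,None]
def proj(K,R,t,X):
    p=(K@(R@np.atleast_2d(X).T+t[:,None])).T; return p[:,:2]/p[:,2:]
E
python3 - <<'E'
from h import *
s=r.get_state();print({k:np.round(v,3).tolist() for k,v in s.items()})
for n in ('scene','top'):
    im,K,R,t=cam(n);cv2.imwrite(f'pics/{n}.png',cv2.resize(im,(768,576),interpolation=cv2.INTER_CUBIC));print(n,K[0,0],K[0,2],K[1,2],np.round(-R.T@t,3),np.round(R,3).tolist())
im,K,R,t=cam('wrist');print(np.round(R,3).tolist(),-R.T@t)
E
```

```text
{'time_s': 0.0, 'joints': [-50.356, 20.593, 0.632, -0.02, -70.135, -16.509], 'qd': [0.149, 0.004, -0.012, 0.03, -0.039, -0.036], 'joint_torque': [0.001, -58.272, 29.306, 6.997, 0.007, -0.0], 'tcp_pos': [0.265, -0.62, 0.226], 'eef_rot': [179.904, -0.009, -156.872], 'contact_force': [-0.542, 0.206, -0.273], 'moment': [-0.003, -0.016, -0.013], 'gripper_force': 0.0, 'gripper_width': 0.088}
scene 410.8083306397845 256.66337015590574 193.08223658333077 [0.126 0.797 1.03 ] [[-0.893, -0.449, -0.008], [-0.315, 0.64, -0.701], [0.32, -0.624, -0.713]]
top 383.7399074316693 259.0149886477789 195.32261497200386 [0.297 0.016 1.245] [[-0.203, -0.979, 0.005], [-0.954, 0.197, -0.224], [0.218, -0.05, -0.975]]
[[-0.393, 0.919, 0.001], [0.89, 0.38, 0.253], [0.232, 0.101, -0.967]] [ 0.20206837 -0.64763989  0.38396172]
```

View pics/top.png

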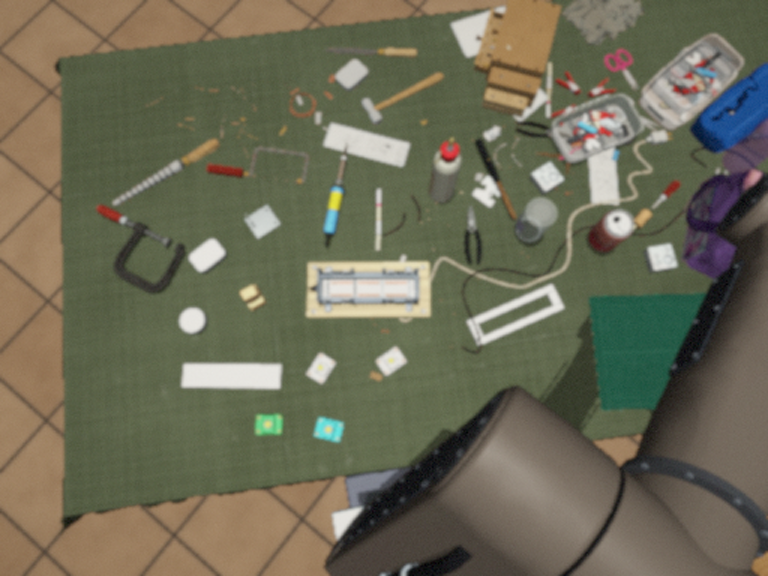

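View pics/scene.png

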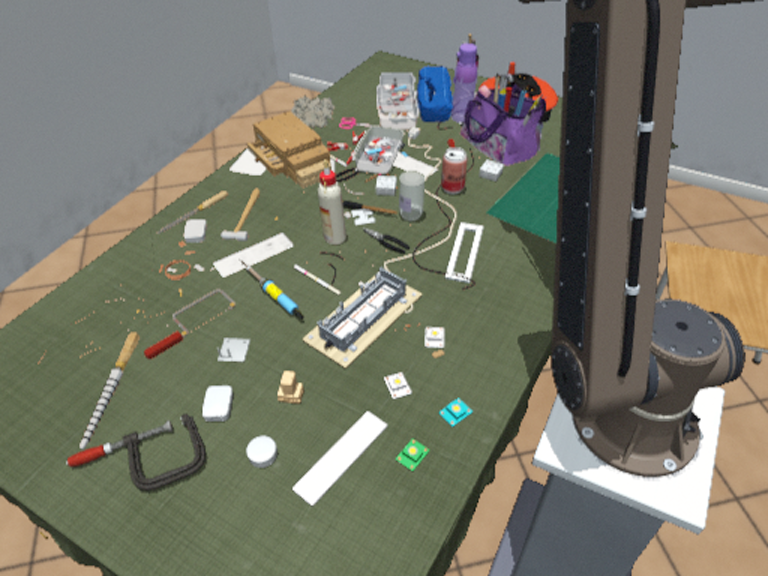

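The top view (768 px) shows the housing at (368,289), two yellow-dotted modules at (321,368) and (391,361), the diffuser at (231,376), the frame at (515,314) and the block at (252,297). The white boxes at (547,177) and (662,258) still need checking.

```bash
python3 - <<'E'
from h import *
im,K,R,t=cam('top')
for n,uv,z in [('hous',(368,289),.03),('m1',(321,368),.008),('m2',(391,361),.008),('diff',(231,376),.003),('frame',(515,314),.004),('block',(252,297),.03),('w1',(547,177),.01),('w2',(662,258),.01),('can',(608,240),.05),('bottle',(447,180),.1),('jar',(537,218),.06),('plate',(367,145),.003),('glandL',(313,289),.02)]:
    print(n,np.round(ray(K,R,t,np.array(uv)*2/3,z)[0],3))
a=im[150:300,110:390]; a=cv2.resize(a,(784,420),interpolation=cv2.INTER_CUBIC)
im,K,R,t=cam('scene')
b=np.hstack([cv2.resize(im[170:250,190:300],(400,291),interpolation=cv2.INTER_CUBIC),cv2.resize(im[95:175,235:345],(400,291),interpolation=cv2.INTER_CUBIC)])
cv2.imwrite('pics/s2.png',b)
E
```

```text
hous [ 0.587 -0.005  0.03 ]
m1 [0.442 0.127 0.008]
m2 [ 0.426 -0.023  0.008]
diff [0.465 0.319 0.003]
frame [ 0.473 -0.311  0.004]
block [0.62  0.244 0.03 ]
w1 [ 0.769 -0.463  0.01 ]
w2 [ 0.529 -0.664  0.01 ]
can [ 0.584 -0.539  0.05 ]
bottle [ 0.771 -0.216  0.1  ]
jar [ 0.661 -0.397  0.06 ]
plate [ 0.935 -0.071  0.003]
glandL [0.614 0.112 0.02 ]
```

View pics/s2.png

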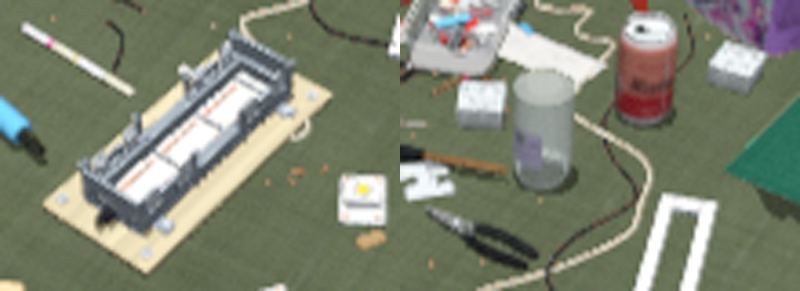

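The scene crop shows an empty tray with three bays and the black gland at its near-left end (world +y). The white cubes near the can have no plate and lens shape, so they aren't modules. Next I move to a viewing pose.

Emit:
play_rows:
  rows:
    - {"slide": [-0.246, 0.269, -0.062], "delta_rot": [0, 0, 0], "fingers": 1}
    - {"slide": [-0.246, 0.269, -0.062], "delta_rot": [0, 0, 0], "fingers": 1}
    - {"slide": [-0.246, 0.269, -0.062], "delta_rot": [0, 0, 0], "fingers": 1}
    - {"slide": [-0.246, 0.269, -0.062], "delta_rot": [0, 0, 0], "fingers": 1}
    - {"slide": [-0.246, 0.269, -0.062], "delta_rot": [0, 0, 0], "fingers": 1}
    - {"slide": [-0.246, 0.269, -0.062], "delta_rot": [0, 0, 0], "fingers": 1}
    - {"slide": [-0.246, 0.269, -0.062], "delta_rot": [0, 0, 0], "fingers": 1}
    - {"slide": [-0.246, 0.269, -0.062], "delta_rot": [0, 0, 0], "fingers": 1}

```text
time_s: 1.25
tcp_pos: [0.41, -0.2062, 0.3015]
eef_rot: [-180.0, 0.0, -156.9]
contact_force: [0.8, -0.3, -0.7]
gripper_width: 0.0873
gripper_force: 0.0
```

Emit:
play_rows:
  rows:
    - {"slide": [-0.246, 0.269, -0.062], "delta_rot": [0, 0, 0], "fingers": 1}
    - {"slide": [-0.246, 0.269, -0.062], "delta_rot": [0, 0, 0], "fingers": 1}
    - {"slide": [-0.246, 0.269, -0.062], "delta_rot": [0, 0, 0], "fingers": 1}
    - {"slide": [-0.246, 0.269, -0.062], "delta_rot": [0, 0, 0], "fingers": 1}
    - {"slide": [-0.246, 0.269, -0.062], "delta_rot": [0, 0, 0], "fingers": 1}
    - {"slide": [0, 0, 0], "delta_rot": [0, 0, -1], "fingers": 1}
    - {"slide": [0, 0, 0], "delta_rot": [0, 0, -1], "fingers": 1}
    - {"slide": [0, 0, 0], "delta_rot": [0, 0, -1], "fingers": 1}

```text
time_s: 2.25
tcp_pos: [0.5001, 0.0504, 0.3473]
eef_rot: [180.0, -0.0, -142.9]
contact_force: [-0.2, 0.1, -0.3]
gripper_width: 0.0879
gripper_force: 0.0
```

Emit:
play_rows:
  rows:
    - {"slide": [0, 0, 0], "delta_rot": [0, 0, -1], "fingers": 1}
    - {"slide": [0, 0, 0], "delta_rot": [0, 0, -1], "fingers": 1}
    - {"slide": [0, 0, 0], "delta_rot": [0, 0, -1], "fingers": 1}
    - {"slide": [0, 0, 0], "delta_rot": [0, 0, -1], "fingers": 1}
    - {"slide": [0, 0, 0], "delta_rot": [0, 0, -1], "fingers": 1}
    - {"slide": [0, 0, 0], "delta_rot": [0, 0, -1], "fingers": 1}
    - {"slide": [0, 0, 0], "delta_rot": [0, 0, -1], "fingers": 1}
    - {"slide": [0, 0, 0], "delta_rot": [0, 0, -1], "fingers": 1}

```text
time_s: 3.25
tcp_pos: [0.5001, 0.0501, 0.3474]
eef_rot: [180.0, 0.0, -106.3]
contact_force: [-0.2, 1.2, 0.3]
gripper_width: 0.0876
gripper_force: 0.0
```

```bash
python3 - <<'E'
from h import *
im,K,R,t=cam('wrist');print(K[0,0],np.round(-R.T@t,3),np.round(R,3).tolist());s=r.get_state();print(s['joints'])
cv2.imwrite('pics/w1.png',im)
im,K,R,t=cam('top');cv2.imwrite('pics/top2.png',im)
cv2.imwrite('pics/w1b.png',np.vstack([cv2.imread('pics/w1.png')[:,:],im])[:768,:][:, :][::1] if 0 else cv2.resize(np.hstack([cv2.imread('pics/w1.png'),im]),(800,300)))
E
```

```text
340.52967681473854 [ 0.48  -0.015  0.506] [[-0.96, 0.28, -0.001], [0.271, 0.929, 0.253], [0.071, 0.242, -0.968]]
[ 2.81516027e+01  6.71670601e-01 -8.62099039e+00 -6.67590566e-03
 -8.07063846e+01 -4.42296140e+01]
```

View pics/w1b.png

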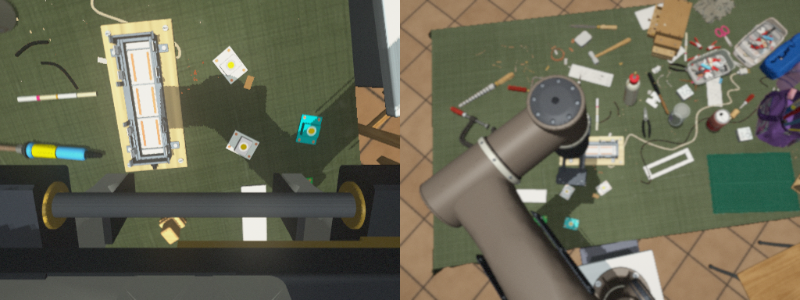

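The wrist view shows the housing at about (140,95), gland end lower, with all three bays empty. The modules are at (230,65) and (243,145) and the turquoise look-alike is at (308,130). The top view shows no third module in the area the arm hid before.

```bash
cat >> h.py <<'E'
def blobs(im,lo,hi,amin,roi=None):
    m=cv2.inRange(cv2.cvtColor(im,cv2.COLOR_BGR2HSV),np.array(lo),np.array(hi))
    if roi: q=np.zeros_like(m);x0,y0,x1,y1=roi;q[y0:y1,x0:x1]=m[y0:y1,x0:x1];m=q
    m=cv2.morphologyEx(m,cv2.MORPH_CLOSE,np.ones((3,3),np.uint8))
    return [c for c in cv2.findContours(m,cv2.RETR_EXTERNAL,cv2.CHAIN_APPROX_NONE)[0] if cv2.contourArea(c)>amin]
def rect(c,K,R,t,z):
    "min-area rectangle of a contour cast on plane z: centre, (short,long), yaw of LONG axis in (-90,90]"
    P=ray(K,R,t,c.reshape(-1,2).astype(float),z)[:,:2]
    (x,y),(w,h),a=cv2.minAreaRect((P*1000).astype(np.float32))
    if w>h: L,S,an=w,h,a
    else: L,S,an=h,w,a+90
    return np.round([x,y,S,L,(an+89.99)%180-89.99],1)
E
python3 - <<'E'
from h import *
im,K,R,t=cam('wrist')
print('board');
for c in blobs(im,(12,50,110),(32,190,255),1500): print(rect(c,K,R,t,.009),cv2.contourArea(c),cv2.boundingRect(c))
print('white')
for c in blobs(im,(0,0,150),(180,60,255),300): print(rect(c,K,R,t,.004),cv2.contourArea(c),cv2.boundingRect(c))
E
```

```text
board
[592.3 -24.1 147.2 307.8  76.8] 16964.5 (116, 0, 124, 220)
white
[465.1 312.9  50.3  57.7  75.7] 885.0 (310, 278, 31, 31)
[444.3 127.8  39.2  53.3 -43. ] 820.0 (289, 167, 43, 38)
[730.9 -56.3   8.4 105.4 -12.5] 313.5 (51, 117, 73, 10)
[428.3 -22.6  40.   54.4 -66.9] 1090.0 (272, 59, 45, 49)
[594.9  -9.2 103.3 231.4  79. ] 7441.0 (141, 39, 89, 166)
[148.4  52.6  27.6 207.4  84.2] 1834.5 (490, 0, 22, 150)
```

```bash
python3 - <<'E'
from h import *
im,K,R,t=cam('wrist')
m=cv2.inRange(cv2.cvtColor(im,cv2.COLOR_BGR2HSV),np.array((12,40,80)),np.array((32,190,255)))
q=np.zeros_like(m);q[15:225,110:245]=m[15:225,110:245]
q=cv2.morphologyEx(q,cv2.MORPH_OPEN,np.ones((5,5),np.uint8))
cs=[c for c in cv2.findContours(q,cv2.RETR_EXTERNAL,cv2.CHAIN_APPROX_NONE)[0] if cv2.contourArea(c)>60]
c=np.vstack(cs);print(rect(c,K,R,t,.009),len(cs))
b=im[10:230,110:250].copy();cv2.drawContours(im,cs,-1,(0,0,255),1)
cv2.imwrite('pics/b.png',cv2.resize(np.hstack([b,im[10:230,110:250]]),None,fx=2.7,fy=2.7,interpolation=cv2.INTER_CUBIC))
E
```

```text
[591.   -8.  130.3 275.2  78.2] 2
```

View pics/b.png

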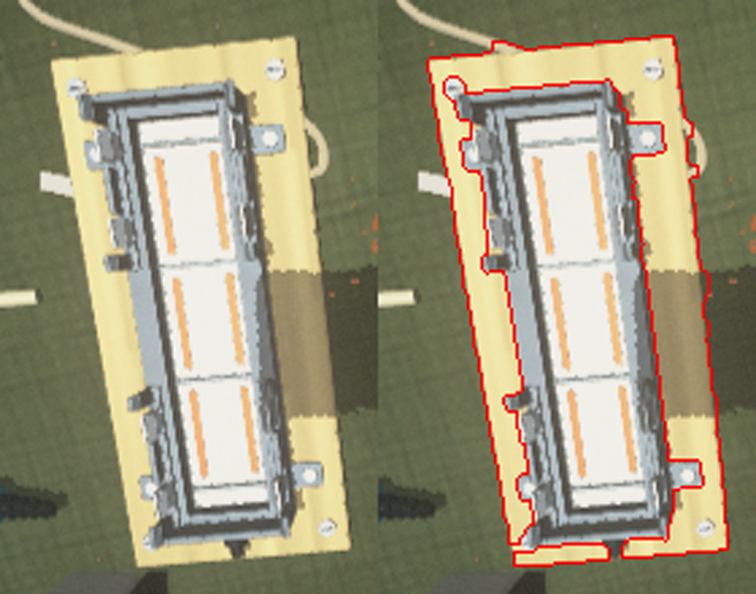

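The crop shows the board outline and corners clearly: (52,60), (295,37), (348,549) and (136,567) in the left half. The ribs cross at about (201,265) and (220,379).

```bash
python3 - <<'E'
from h import *
im,K,R,t=cam('wrist')
f=lambda p,z: ray(K,R,t,np.array(p,float)/2.7-0.3+[110,10],z)[:,:2]*1000
C=f([(52,60),(295,37),(348,549),(136,567)],.009);print(np.round(C,1),np.round(C.mean(0),1))
d=lambda a,b:(np.round(np.linalg.norm(b-a),1),np.round(np.degrees(np.arctan2(*(b-a)[::-1])),1))
print(d(C[0],C[1]),d(C[3],C[2]),d(C[0],C[3]),d(C[1],C[2]))
r_=f([(201,265),(220,379)],.017);print(np.round(r_,1),r_.mean(0),d(r_[0],r_[1]))
F=f([(139,122),(217,115),(274,500),(196,508)],.012);print(np.round(F,1),F.mean(0),d(F[0],F[3]),d(F[1],F[2]))
# interior end/top of end walls not used
E
```

```text
[[ 625.  -149.8]
 [ 505.6 -125.3]
 [ 560.6  137.3]
 [ 680.2  113.1]] [592.8  -6.2]
(np.float64(122.0), np.float64(168.4)) (np.float64(122.0), np.float64(168.6)) (np.float64(268.7), np.float64(78.2)) (np.float64(268.3), np.float64(78.2))
[[585.8 -34.5]
 [596.1  24.2]] [590.95523285  -5.18576062] (np.float64(59.6), np.float64(80.0))
[[ 593.1 -109.7]
 [ 554.3 -101.6]
 [ 591.1   97.1]
 [ 634.4   89.1]] [593.18849458  -6.2650359 ] (np.float64(203.1), np.float64(78.3)) (np.float64(202.2), np.float64(79.5))
```

```bash
cat >> h.py <<'E'
def go(x,y,z,yaw=None):
    "x,y,z mm: prints slide total (units) in present tool axes, and turn total (units) about tool z"
    s=r.get_state();M=Ro.from_euler('xyz',s['eef_rot'],degrees=True).as_matrix()
    d=M.T@(np.array([x,y,z])/1000-s['tcp_pos'])
    print('tcp',np.round(np.array(s['tcp_pos'])*1000,1),np.round(s['eef_rot'],2),'slide',np.round(d/.15,3),'rows>=',round(np.linalg.norm(d)/.0625,1))
    if yaw is not None:
        k=(s['eef_rot'][2]-yaw+180)%360-180; print('turn',np.round(np.radians(k)/.08,3))
E
python3 -c "
from h import *
go(444.3,127.8,200,-133)"
```

```text
tcp [500.2  50.1 347.5] [ 180.      0.   -106.54] slide [-0.39   0.504  0.983] rows>= 2.8
turn 5.772
```

Emit:
play_rows:
  rows:
    - {"slide": [-0.098, 0.126, 0.246], "delta_rot": [0, 0, 0], "fingers": 0.5}
    - {"slide": [-0.098, 0.126, 0.246], "delta_rot": [0, 0, 0], "fingers": 0.5}
    - {"slide": [-0.098, 0.126, 0.246], "delta_rot": [0, 0, 0], "fingers": 0.5}
    - {"slide": [-0.098, 0.126, 0.246], "delta_rot": [0, 0, 0], "fingers": 0.5}
    - {"slide": [0, 0, 0], "delta_rot": [0, 0, 1], "fingers": 0.5}
    - {"slide": [0, 0, 0], "delta_rot": [0, 0, 1], "fingers": 0.5}
    - {"slide": [0, 0, 0], "delta_rot": [0, 0, 1], "fingers": 0.5}
    - {"slide": [0, 0, 0], "delta_rot": [0, 0, 1], "fingers": 0.5}

```text
time_s: 4.5
tcp_pos: [0.4443, 0.128, 0.1999]
eef_rot: [-180.0, 0.0, -125.0]
contact_force: [0.5, -0.3, 1.0]
gripper_width: 0.0658
gripper_force: 0.0
```

Emit:
play_rows:
  rows:
    - {"slide": [0, 0, 0], "delta_rot": [0, 0, 1], "fingers": 0.5}
    - {"slide": [0, 0, 0], "delta_rot": [0, 0, 0.77], "fingers": 0.5}
    - {"slide": [0, 0, 0], "delta_rot": [0, 0, 0], "fingers": 0.5}

```text
time_s: 4.88
tcp_pos: [0.4444, 0.1279, 0.1999]
eef_rot: [180.0, 0.0, -132.9]
contact_force: [-0.4, -0.4, -0.4]
gripper_width: 0.0653
gripper_force: 0.0
```

```bash
cat >> h.py <<'E'
def mods(z=.004):
    im,K,R,t=cam('wrist')
    for c in blobs(im,(0,0,150),(180,60,255),300):
        q=rect(c,K,R,t,z)
        if q[3]<75 and q[2]>20: print(q,cv2.contourArea(c),cv2.boundingRect(c))
    return im,K,R,t
E
python3 - <<'E'
from h import *
im,K,R,t=mods()
H=cv2.cvtColor(im,cv2.COLOR_BGR2HSV)
for c in blobs(im,(20,100,120),(35,255,255),10): 
    q=rect(c,K,R,t,.016);print('y',q,cv2.contourArea(c))
cv2.imwrite('pics/m1.png',im)
go(444.3,127.8,6,-133)
E
```

```text
[447.5 230.1  29.1  50.2 -12.3] 619.0 (296, 213, 44, 33)
[444.  128.3  38.7  53.  -42.9] 1752.5 (236, 148, 51, 37)
[428.2 -22.3  40.3  53.7 -67.1] 2397.0 (134, 10, 66, 65)
y [394.7 328.2   6.4  52.8  52.4] 113.0
y [645.7  91.8   6.5  57.5  41.8] 133.5
y [350.2 255.8  11.1  11.4 -69.2] 85.0
y [443.9 127.9  10.5  11.  -61.6] 83.0
y [314.4 134.5  11.   11.5   2.8] 110.0
y [428.4 -22.6  10.4  11.3 -42.9] 114.5
tcp [444.4 128.  199.9] [-1.8000e+02  1.0000e-02 -1.3286e+02] slide [ 1.000e-03 -0.000e+00  1.293e+00] rows>= 3.1
turn 0.03
```

View pics/m1.png

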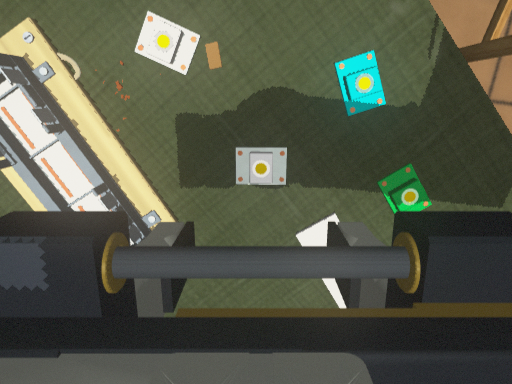

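The module lies level under the tool at pixel (261,167), its lens in line with the fingers, and both poses agree with the earlier view. I descend and grasp.

Emit:
play_rows:
  rows:
    - {"slide": [0, 0, 0.35], "delta_rot": [0, 0, 0], "fingers": 0.3}
    - {"slide": [0, 0, 0.35], "delta_rot": [0, 0, 0], "fingers": 0.2}
    - {"slide": [0, 0, 0.35], "delta_rot": [0, 0, 0], "fingers": 0.2}
    - {"slide": [0, 0, 0.12], "delta_rot": [0, 0, 0], "fingers": 0.2}
    - {"slide": [0, 0, 0.12], "delta_rot": [0, 0, 0], "fingers": 0.2}
    - {"slide": [0, 0, 0], "delta_rot": [0, 0, 0], "fingers": 0.2}
    - {"slide": [0, 0, 0], "delta_rot": [0, 0, 0], "fingers": -0.6}
    - {"slide": [0, 0, 0], "delta_rot": [0, 0, 0], "fingers": -0.6}
  squeeze: 20

```text
time_s: 5.92
tcp_pos: [0.4446, 0.1282, 0.0071]
eef_rot: [-180.0, 0.1, -132.9]
contact_force: [-0.1, 0.3, 0.6]
gripper_width: 0.0381
gripper_force: 0.0
```

Emit:
play_rows:
  rows:
    - {"slide": [0, 0, 0], "delta_rot": [0, 0, 0], "fingers": -0.7}
    - {"slide": [0, 0, 0], "delta_rot": [0, 0, 0], "fingers": -0.7}
    - {"slide": [0, 0, 0], "delta_rot": [0, 0, 0], "fingers": -0.7}

```text
time_s: 6.3
tcp_pos: [0.4445, 0.1281, 0.0068]
eef_rot: [-180.0, 0.0, -132.9]
contact_force: [-2.5, 0.7, 7.6]
gripper_width: 0.0236
gripper_force: 20.0
```

Emit:
play_rows:
  rows:
    - {"slide": [0, 0, -0.25], "delta_rot": [0, 0, 0], "fingers": -0.7}
    - {"slide": [0, 0, -0.3], "delta_rot": [0, 0, 0], "fingers": -0.7}
    - {"slide": [0, 0, -0.3], "delta_rot": [0, 0, 1], "fingers": -0.7}
    - {"slide": [0, 0, 0], "delta_rot": [0, 0, 1], "fingers": -0.7}
    - {"slide": [0, 0, 0], "delta_rot": [0, 0, 1], "fingers": -0.7}
    - {"slide": [0, 0, 0], "delta_rot": [0, 0, 1], "fingers": -0.7}
    - {"slide": [0, 0, 0], "delta_rot": [0, 0, 1], "fingers": -0.7}
    - {"slide": [0, 0, 0], "delta_rot": [0, 0, 1], "fingers": -0.7}

```text
time_s: 7.3
tcp_pos: [0.4441, 0.1278, 0.1337]
eef_rot: [180.0, -0.0, -160.6]
contact_force: [-0.0, -0.3, -0.5]
gripper_width: 0.0237
gripper_force: 20.0
```

Emit:
play_rows:
  rows:
    - {"slide": [0, 0, 0], "delta_rot": [0, 0, 1], "fingers": -0.7}
    - {"slide": [0, 0, 0], "delta_rot": [0, 0, 1], "fingers": -0.7}
    - {"slide": [0, 0, 0], "delta_rot": [0, 0, 1], "fingers": -0.7}
    - {"slide": [0, 0, 0], "delta_rot": [0, 0, 1], "fingers": -0.7}
    - {"slide": [0, 0, 0], "delta_rot": [0, 0, 1], "fingers": -0.7}
    - {"slide": [0, 0, 0], "delta_rot": [0, 0, 1], "fingers": -0.7}
    - {"slide": [0, 0, 0], "delta_rot": [0, 0, 0.83], "fingers": -0.7}
    - {"slide": [0, 0, 0], "delta_rot": [0, 0, 0], "fingers": -0.7}

```text
time_s: 8.3
tcp_pos: [0.4441, 0.1278, 0.1337]
eef_rot: [-180.0, -0.0, 168.3]
contact_force: [-0.1, -0.6, -0.7]
gripper_width: 0.024
gripper_force: 20.0
```

```bash
python3 -c "
from h import *
go(604.7,52.7,135,168.3)"
```

```text
tcp [444.1 127.8 133.7] [-1.7999e+02 -2.0000e-02  1.6832e+02] slide [-1.15  -0.274 -0.009] rows>= 2.8
turn 0.005
```

Emit:
play_rows:
  rows:
    - {"slide": [-0.288, -0.0685, 0], "delta_rot": [0, 0, 0], "fingers": -0.7}
    - {"slide": [-0.288, -0.0685, 0], "delta_rot": [0, 0, 0], "fingers": -0.7}
    - {"slide": [-0.288, -0.0685, 0], "delta_rot": [0, 0, 0], "fingers": -0.7}
    - {"slide": [-0.286, -0.0685, 0], "delta_rot": [0, 0, 0], "fingers": -0.7}
    - {"slide": [0, 0, 0], "delta_rot": [0, 0, 0], "fingers": -0.7}

```text
time_s: 8.93
tcp_pos: [0.6068, 0.0513, 0.1327]
eef_rot: [-180.0, -0.0, 168.3]
contact_force: [-0.7, -0.2, -2.5]
gripper_width: 0.0238
gripper_force: 20.0
```

```bash
python3 - <<'E'
from h import *
im,K,R,t=cam('wrist');cv2.imwrite('pics/p1.png',im);np.savez('p1.npz',K=K,R=R,t=t)
go(604.7,52.7,24,168.3)
E
```

```text
tcp [605.3  51.8 132.7] [-1.7995e+02 -8.0000e-02  1.6827e+02] slide [0.004 0.006 0.725] rows>= 1.7
turn -0.007
```

View pics/p1.png

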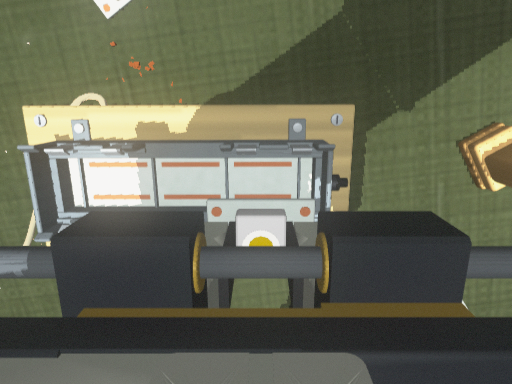

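The held module is level at (260,210). The ribs are at columns 155, 227 and 301, with bay 3 between the last two, and the board's near edge runs from (24,105) to (354,105).

```bash
cat >> h.py <<'E'
HC=np.array([592.5,-6.0]);HY=-11.7
def toH(P):
    a=np.radians(HY);P=np.atleast_2d(P)[:,:2]-HC
    return np.c_[P@[np.cos(a),np.sin(a)],P@[-np.sin(a),np.cos(a)]]
def fromH(x,y):
    a=np.radians(HY);return HC+[x*np.cos(a)-y*np.sin(a),x*np.sin(a)+y*np.cos(a)]
E
python3 - <<'E'
from h import *
d=np.load('p1.npz');K,R,t=d['K'],d['R'],d['t']
f=lambda p,z:print(np.round(toH(ray(K,R,t,np.array(p,float),z)*1000),1).tolist())
f([(155,178),(227,178),(300.5,178)],.017)
f([(24,105.5),(354,105.5)],.009)
f([(206,199),(314,199),(206,221),(314,221)],.1327-.0068+.004)
im=cv2.imread('pics/p1.png').astype(int).sum(2)
for u in (180,260,330): print(u,im[98:112,u])
print(im[178,145:165],im[178,220:235],im[178,292:332]); print(im[108,15:32],im[108,346:362])
E
```

```text
[[-3.1, -28.7], [-3.1, 30.7], [-3.1, 91.4]]
[[-61.1, -132.1], [-61.1, 133.6]]
[[-18.3, 31.5], [-18.3, 84.8], [-6.8, 31.1], [-6.8, 85.2]]
180 [342 399 395 410 386 322 360 516 620 644 655 652 656 662]
260 [208 203 202 208 208 224 284 364 410 424 437 450 457 461]
330 [187 184 180 168 199 209 297 409 435 451 448 450 446 457]
[638 643 648 646 643 637 637 557 423 417 299 387 641 640 632 635 630 629
 623 632] [617 625 624 625 613 485 395 359 540 629 639 635 634 631 638] [628 629 628 628 611 417 450 401 443 624 627 628 629 618 620 629 621 632
 712 635 231 226 227 380 447 541 582 570 372 276 213 218 211 218 233 335
 371 381 374 346]
[317 328 311 306 308 301 319 543 656 654 657 659 655 651 661 657 659] [446 449 440 446 447 446 450 434 414 180 195 194 197 186 197 188]
```

```bash
sed -i 's/HC=np.array.*/HC=np.array([593.0,-5.7]);HY=-11.7/' h.py; python3 - <<'E'
from h import *
go(*fromH(0,60),40,168.3);go(*fromH(0,60),19.3,168.3)
E
```

```text
tcp [605.3  51.8 132.7] [-1.7995e+02 -8.0000e-02  1.6827e+02] slide [0.002 0.009 0.618] rows>= 1.5
turn -0.007
tcp [605.3  51.8 132.7] [-1.7995e+02 -8.0000e-02  1.6827e+02] slide [0.002 0.009 0.756] rows>= 1.8
turn -0.007
```

Emit:
play_rows:
  rows:
    - {"slide": [0.002, 0.009, 0.2], "delta_rot": [0, 0, 0], "fingers": -0.7}
    - {"slide": [0, 0, 0.2], "delta_rot": [0, 0, 0], "fingers": -0.7}
    - {"slide": [0, 0, 0.15], "delta_rot": [0, 0, 0], "fingers": -0.7}
    - {"slide": [0, 0, 0.08], "delta_rot": [0, 0, 0], "fingers": -0.7}
    - {"slide": [0, 0, 0.06], "delta_rot": [0, 0, 0], "fingers": -0.7}
    - {"slide": [0, 0, 0.04], "delta_rot": [0, 0, 0], "fingers": -0.7}
    - {"slide": [0, 0, 0.025], "delta_rot": [0, 0, 0], "fingers": -0.7}
    - {"slide": [0, 0, 0], "delta_rot": [0, 0, 0], "fingers": -0.7}

```text
time_s: 9.98
tcp_pos: [0.605, 0.0541, 0.0207]
eef_rot: [180.0, 0.0, 168.3]
contact_force: [0.2, 0.6, -0.9]
gripper_width: 0.0236
gripper_force: 20.0
```

Emit:
play_rows:
  rows:
    - {"slide": [0, 0, 0.007], "delta_rot": [0, 0, 0], "fingers": -0.7}
    - {"slide": [0, 0, 0], "delta_rot": [0, 0, 0], "fingers": -0.7}

```text
time_s: 10.22
tcp_pos: [0.605, 0.0541, 0.0197]
eef_rot: [180.0, 0.0, 168.3]
contact_force: [0.3, 0.3, -0.9]
gripper_width: 0.0238
gripper_force: 20.0
```

```bash
python3 - <<'E'
from h import *
go(*fromH(0,60),18.8,168.3);s=r.get_state();print(s['contact_force'])
E
```

```text
tcp [605.   54.1  19.7] [1.7999e+02 1.0000e-02 1.6830e+02] slide [-0.003 -0.007  0.006] rows>= 0.0
turn 0.0
[ 0.29258414  0.30416111 -0.89504058]
```

Emit:
play_rows:
  rows:
    - {"slide": [0, -0.006, 0.005], "delta_rot": [0, 0, 0], "fingers": -0.7}
    - {"slide": [0, 0, 0.002], "delta_rot": [0, 0, 0], "fingers": -0.7}
    - {"slide": [0, 0, 0], "delta_rot": [0, 0, 0], "fingers": -0.25}
    - {"slide": [0, 0, 0], "delta_rot": [0, 0, 0], "fingers": -0.25}
    - {"slide": [0, 0, 0], "delta_rot": [0, 0, 0], "fingers": -0.25}
    - {"slide": [0, 0, -0.2], "delta_rot": [0, 0, 0], "fingers": -0.25}
    - {"slide": [0, 0, -0.3], "delta_rot": [0, 0, 0], "fingers": -0.25}
    - {"slide": [0, 0, -0.3], "delta_rot": [0, 0, 0], "fingers": 0}

```text
time_s: 11.22
tcp_pos: [0.6045, 0.0531, 0.1395]
eef_rot: [-180.0, -0.0, 168.3]
contact_force: [1.0, 0.0, 0.3]
gripper_width: 0.0383
gripper_force: 0.0
```

```bash
python3 - <<'E'
from h import *
im,K,R,t=cam('wrist');cv2.imwrite('pics/p2.png',im)
for c in blobs(im,(20,100,120),(35,255,255),10): 
    q=rect(c,K,R,t,.028);print('y',q,toH(q[:2]),cv2.contourArea(c))
go(428.3,-22.5,200,-156.9)
E
```

```text
y [691.7 119.4   5.2  49.   -7.7] [[ 71.28060076 142.51587966]] 141.5
y [658.1 -43.5   5.3  49.  -15.6] [[ 71.41276474 -23.81316931]] 154.0
y [605.   52.4  10.6  10.6 -56. ] [[-3.12681328e-02  5.93262928e+01]] 128.0
y [643.8 235.5   9.2  18.2  48.3] [[  0.83222314 246.49013653]] 48.5
y [613.4 238.8   6.8  31.5 -79.1] [[-29.60534838 243.55683802]] 37.0
y [602.1 237.1  11.   33.4 -79.8] [[-40.32582774 239.60066281]] 42.5
tcp [607.8  53.7 146.5] [179.83   0.45 168.38] slide [ 1.067 -0.737 -0.367] rows>= 3.2
turn -7.575
```

View pics/p2.png

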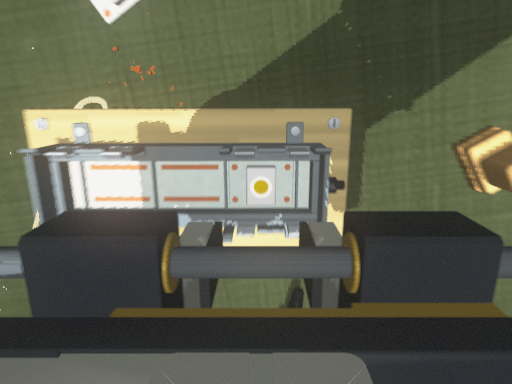

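The module sits flat in bay 3 at pixel (261,187), within 1 mm of centre. Next is module B.

Emit:
play_rows:
  rows:
    - {"slide": [0.267, -0.184, -0.02], "delta_rot": [0, 0, 0], "fingers": 0.2}
    - {"slide": [0.267, -0.184, 0], "delta_rot": [0, 0, 0], "fingers": 0.2}
    - {"slide": [0.267, -0.184, 0], "delta_rot": [0, 0, 0], "fingers": 0.2}
    - {"slide": [0.267, -0.184, 0], "delta_rot": [0, 0, 0], "fingers": 0.2}
    - {"slide": [0, 0, 0], "delta_rot": [0, 0, -1], "fingers": 0.2}
    - {"slide": [0, 0, 0], "delta_rot": [0, 0, -1], "fingers": 0.2}
    - {"slide": [0, 0, 0], "delta_rot": [0, 0, -1], "fingers": 0.2}
    - {"slide": [0, 0, 0], "delta_rot": [0, 0, -1], "fingers": 0.2}

```text
time_s: 12.28
tcp_pos: [0.4254, -0.0224, 0.1415]
eef_rot: [180.0, 0.0, -173.2]
contact_force: [-0.7, 1.0, 0.0]
gripper_width: 0.0526
gripper_force: 0.0
```

Emit:
play_rows:
  rows:
    - {"slide": [0, 0, 0], "delta_rot": [0, 0, -1], "fingers": 0.2}
    - {"slide": [0, 0, 0], "delta_rot": [0, 0, -1], "fingers": 0.2}
    - {"slide": [0, 0, 0], "delta_rot": [0, 0, -1], "fingers": 0.2}
    - {"slide": [0, 0, 0], "delta_rot": [0, 0, -0.57], "fingers": 0.2}
    - {"slide": [0, 0, 0], "delta_rot": [0, 0, 0], "fingers": 0.2}
    - {"slide": [0, 0, 0], "delta_rot": [0, 0, 0], "fingers": 0.2}

```text
time_s: 13.02
tcp_pos: [0.4254, -0.0224, 0.1415]
eef_rot: [180.0, 0.0, -157.1]
contact_force: [0.7, 1.1, 0.7]
gripper_width: 0.0527
gripper_force: 0.0
```

```bash
python3 - <<'E'
from h import *
im,K,R,t=mods()
for c in blobs(im,(20,100,120),(35,255,255),10): 
    q=rect(c,K,R,t,.016)
    if abs(q[3]-11)<1.5: print('y',q)
go(428.3,-22.5,7,-156.9)
E
```

```text
[547.7  -2.3  27.7  69.5  78.5] 1115.5 (199, 278, 69, 30)
[432.5 -20.6  50.   53.9 -67. ] 2650.0 (229, 159, 61, 55)
y [428.1 -22.8   9.7  10.3 -67. ]
y [314.  134.6  10.7  10.8  72.8]
tcp [425.4 -22.4 141.5] [ 180.      0.   -157.05] slide [-0.017 -0.008  0.897] rows>= 2.2
turn -0.033
```

Emit:
play_rows:
  rows:
    - {"slide": [-0.017, -0.006, 0.3], "delta_rot": [0, 0, 0], "fingers": 0.2}
    - {"slide": [0, 0, 0.3], "delta_rot": [0, 0, 0], "fingers": 0.2}
    - {"slide": [0, 0, 0.2], "delta_rot": [0, 0, 0], "fingers": 0.2}
    - {"slide": [0, 0, 0.097], "delta_rot": [0, 0, 0], "fingers": 0.2}
    - {"slide": [0, 0, 0], "delta_rot": [0, 0, 0], "fingers": 0.2}
    - {"slide": [0, 0, 0], "delta_rot": [0, 0, 0], "fingers": -0.7}
    - {"slide": [0, 0, 0], "delta_rot": [0, 0, 0], "fingers": -0.7}
    - {"slide": [0, 0, 0], "delta_rot": [0, 0, 0], "fingers": -0.7}

```text
time_s: 14.08
tcp_pos: [0.4285, -0.0221, 0.0076]
eef_rot: [180.0, 0.1, -157.0]
contact_force: [0.9, 0.0, 0.2]
gripper_width: 0.0278
gripper_force: 0.0
```

Emit:
play_rows:
  rows:
    - {"slide": [0, 0, 0], "delta_rot": [0, 0, 0], "fingers": -0.7}
    - {"slide": [0, 0, 0], "delta_rot": [0, 0, 0], "fingers": -0.7}

```text
time_s: 14.32
tcp_pos: [0.4285, -0.0221, 0.0075]
eef_rot: [-180.0, 0.0, -157.0]
contact_force: [-1.1, 1.1, 5.7]
gripper_width: 0.0239
gripper_force: 20.0
```

Seat height for this grasp is TCP z = 19.5. I lift and turn back by 7.6 units.

Emit:
play_rows:
  rows:
    - {"slide": [0, 0, -0.25], "delta_rot": [0, 0, 0], "fingers": -0.7}
    - {"slide": [0, 0, -0.3], "delta_rot": [0, 0, 0], "fingers": -0.7}
    - {"slide": [0, 0, -0.3], "delta_rot": [0, 0, 1], "fingers": -0.7}
    - {"slide": [0, 0, 0], "delta_rot": [0, 0, 1], "fingers": -0.7}
    - {"slide": [0, 0, 0], "delta_rot": [0, 0, 1], "fingers": -0.7}
    - {"slide": [0, 0, 0], "delta_rot": [0, 0, 1], "fingers": -0.7}
    - {"slide": [0, 0, 0], "delta_rot": [0, 0, 1], "fingers": -0.7}
    - {"slide": [0, 0, 0], "delta_rot": [0, 0, 1], "fingers": -0.7}

```text
time_s: 15.32
tcp_pos: [0.4278, -0.0223, 0.1344]
eef_rot: [180.0, -0.0, 175.3]
contact_force: [0.8, -0.9, -0.8]
gripper_width: 0.0239
gripper_force: 20.0
```

Emit:
play_rows:
  rows:
    - {"slide": [0, 0, 0], "delta_rot": [0, 0, 1], "fingers": -0.7}
    - {"slide": [0, 0, 0], "delta_rot": [0, 0, 0.57], "fingers": -0.7}
    - {"slide": [0, 0, 0], "delta_rot": [0, 0, 0], "fingers": -0.7}

```text
time_s: 15.7
tcp_pos: [0.4279, -0.0223, 0.1343]
eef_rot: [-180.0, -0.0, 168.3]
contact_force: [-0.4, -0.3, -0.7]
gripper_width: 0.0237
gripper_force: 20.0
```

```bash
python3 -c "
from h import *
go(*fromH(0,-60),120,168.3)"
```

```text
tcp [427.9 -22.3 134.3] [-1.8000e+02 -2.0000e-02  1.6831e+02] slide [-1.056 -0.068  0.095] rows>= 2.5
turn 0.003
```

Emit:
play_rows:
  rows:
    - {"slide": [-0.264, -0.017, 0], "delta_rot": [0, 0, 0], "fingers": -0.7}
    - {"slide": [-0.264, -0.017, 0], "delta_rot": [0, 0, 0], "fingers": -0.7}
    - {"slide": [-0.264, -0.017, 0], "delta_rot": [0, 0, 0], "fingers": -0.7}
    - {"slide": [-0.264, -0.017, 0], "delta_rot": [0, 0, 0], "fingers": -0.7}
    - {"slide": [0, 0, 0.25], "delta_rot": [0, 0, 0], "fingers": -0.7}
    - {"slide": [0, 0, 0.25], "delta_rot": [0, 0, 0], "fingers": -0.7}
    - {"slide": [0, 0, 0], "delta_rot": [0, 0, 0], "fingers": -0.7}
    - {"slide": [0, 0, 0], "delta_rot": [0, 0, 0], "fingers": -0.7}

```text
time_s: 16.7
tcp_pos: [0.582, -0.0643, 0.0606]
eef_rot: [-180.0, 0.1, 168.4]
contact_force: [0.7, 0.1, -0.4]
gripper_width: 0.0235
gripper_force: 20.0
```

```bash
python3 -c "
from h import *
go(*fromH(0,-60),19.7,168.3)"
```

```text
tcp [582.  -64.3  60.6] [-1.8000e+02  6.0000e-02  1.6836e+02] slide [ 0.008 -0.002  0.273] rows>= 0.7
turn 0.013
```

Emit:
play_rows:
  rows:
    - {"slide": [0.008, -0.002, 0.1], "delta_rot": [0, 0, 0], "fingers": -0.7}
    - {"slide": [0, 0, 0.07], "delta_rot": [0, 0, 0], "fingers": -0.7}
    - {"slide": [0, 0, 0.05], "delta_rot": [0, 0, 0], "fingers": -0.7}
    - {"slide": [0, 0, 0.03], "delta_rot": [0, 0, 0], "fingers": -0.7}
    - {"slide": [0, 0, 0.02], "delta_rot": [0, 0, 0], "fingers": -0.7}
    - {"slide": [0, 0, 0], "delta_rot": [0, 0, 0], "fingers": -0.7}
    - {"slide": [0, 0, 0], "delta_rot": [0, 0, 0], "fingers": -0.7}

```text
time_s: 17.58
tcp_pos: [0.58, -0.0644, 0.0195]
eef_rot: [-180.0, 0.0, 168.3]
contact_force: [-2.7, 1.0, 5.4]
gripper_width: 0.024
gripper_force: 20.0
```

```bash
python3 -c "
from h import *
go(*fromH(0,-60),19.5,168.3);print(r.get_state()['contact_force'])"
```

```text
tcp [580.  -64.4  19.5] [-1.8000e+02  2.0000e-02  1.6831e+02] slide [-0.005  0.001  0.   ] rows>= 0.0
turn 0.003
[-2.65395644  1.00506383  5.37125851]
```

Emit:
play_rows:
  rows:
    - {"slide": [0, 0, 0], "delta_rot": [0, 0, 0], "fingers": -0.25}
    - {"slide": [0, 0, 0], "delta_rot": [0, 0, 0], "fingers": -0.25}
    - {"slide": [0, 0, 0], "delta_rot": [0, 0, 0], "fingers": -0.25}
    - {"slide": [0, 0, -0.2], "delta_rot": [0, 0, 0], "fingers": -0.25}
    - {"slide": [0, 0, -0.35], "delta_rot": [0, 0, 0], "fingers": -0.25}
    - {"slide": [0, 0, -0.35], "delta_rot": [0, 0, 0], "fingers": 1}
    - {"slide": [0, 0, -0.35], "delta_rot": [0, 0, 0], "fingers": 1}
    - {"slide": [0, 0, -0.3], "delta_rot": [0, 0, 0], "fingers": 1}

```text
time_s: 18.58
tcp_pos: [0.58, -0.0644, 0.2538]
eef_rot: [180.0, 0.1, 168.3]
contact_force: [0.6, 0.5, -1.1]
gripper_width: 0.0573
gripper_force: 0.0
```

Emit:
play_rows:
  rows:
    - {"slide": [0, 0, 0], "delta_rot": [0, 0, 0], "fingers": 1}
    - {"slide": [0, 0, 0], "delta_rot": [0, 0, 0], "fingers": 1}

```text
time_s: 18.82
tcp_pos: [0.5796, -0.0643, 0.251]
eef_rot: [180.0, -0.0, 168.3]
contact_force: [-0.1, -0.1, -0.1]
gripper_width: 0.0772
gripper_force: 0.0
```

```bash
python3 - <<'E'
from h import *
im,K,R,t=cam('wrist');cv2.imwrite('pics/p3.png',im)
for c in blobs(im,(20,100,120),(35,255,255),10): 
    q=rect(c,K,R,t,.028)
    if abs(q[3]-11)<1.5: print('y',q,toH(q[:2]))
go(445,317,250)
E
```

```text
y [579.7 -65.1   9.7  10.5 -56.4] [[ -0.97809804 -60.86290598]]
y [602.5  52.   10.2  10.5  -7.4] [[-2.39821024 58.42763548]]
tcp [579.3 -64.4 250.3] [-1.7999e+02 -1.0000e-01  1.6829e+02] slide [1.393 2.308 0.004] rows>= 6.5
```

View pics/p3.png

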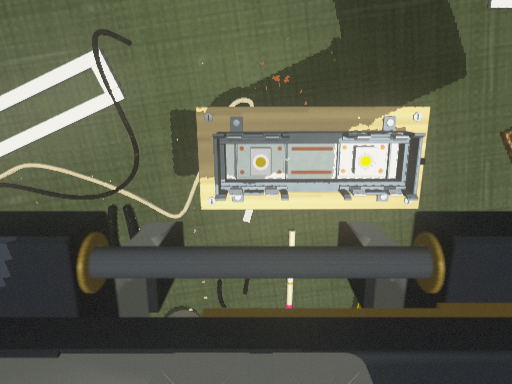

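Both modules lie flat, at (261,162) and (366,161), with bay 2 empty between them. Next is the diffuser.

Emit:
play_rows:
  rows:
    - {"slide": [0.199, 0.33, 0], "delta_rot": [0, 0, 0], "fingers": 0.8}
    - {"slide": [0.199, 0.33, 0], "delta_rot": [0, 0, 0], "fingers": 0.8}
    - {"slide": [0.199, 0.33, 0], "delta_rot": [0, 0, 0], "fingers": 0.8}
    - {"slide": [0.199, 0.33, 0], "delta_rot": [0, 0, 0], "fingers": 0.8}
    - {"slide": [0.199, 0.33, 0], "delta_rot": [0, 0, 0], "fingers": 0.8}
    - {"slide": [0.199, 0.33, 0], "delta_rot": [0, 0, 0], "fingers": 0.8}
    - {"slide": [0.199, 0.33, 0], "delta_rot": [0, 0, 0], "fingers": 0.8}
    - {"slide": [0, 0, 0], "delta_rot": [0, 0, 0], "fingers": 0.8}

```text
time_s: 19.88
tcp_pos: [0.444, 0.32, 0.2495]
eef_rot: [-179.9, -0.1, 168.5]
contact_force: [-0.4, -0.5, -0.1]
gripper_width: 0.0792
gripper_force: 0.0
```

```bash
python3 - <<'E'
from h import *
im=cv2.imread('pics/p3.png')
im,K,R,t=cam('wrist')
for c in blobs(im,(0,0,140),(180,60,255),300): print(rect(c,K,R,t,.006),cv2.contourArea(c),cv2.boundingRect(c))
go(465,317,60,-101.7)
E
```

```text
[626.  376.4  19.1  50.   78.6] 384.0 (312, 278, 39, 14)
[481.6 318.6  84.8 219.1  79.6] 9241.5 (176, 154, 181, 69)
tcp [444.4 318.4 249.7] [-1.7983e+02 -8.0000e-02  1.6848e+02] slide [-0.138  0.022  1.264] rows>= 3.1
turn -19.597
```

```bash
python3 - <<'E'
from h import *
im,K,R,t=cam('wrist')
for lo in (140,170): 
  for c in blobs(im,(0,0,lo),(180,60,255),300,(0,0,512,208)): print(rect(c,K,R,t,.006),rect(c,K,R,t,.0),cv2.contourArea(c),cv2.boundingRect(c))
cv2.imwrite('pics/d1.png',im[120:260,120:420])
E
```

```text
[473.  319.   66.  216.3  78.9] [474.4 318.8  67.  219.5  78.9] 8374.0 (178, 154, 179, 54)
[466.6 317.2  51.1 207.9  77.7] [467.9 317.   51.9 211.   77.7] 6794.0 (178, 156, 174, 43)
```

View pics/d1.png

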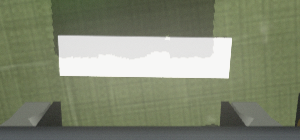

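The crop shows the diffuser outline clean, and the measured size is 51 x 208 mm as it should be.

```bash
python3 - <<'E'
from h import *
c=r.capture('wrist');K=np.array([[c['fx'],0,c['cx']],[0,c['fy'],c['cy']],[0,0,1.]])
T=np.eye(4);T[:3,:3]=Ro.from_euler('xyz',[-179.99,-.1,168.29],degrees=True).as_matrix();T[:3,3]=[.5793,-.0644,.2503]
M=np.linalg.inv(T@np.array(c['T_tool_cam']));R=M[:3,:3];t=M[:3,3]
im=cv2.imread('pics/p3.png')
m=cv2.inRange(cv2.cvtColor(im,cv2.COLOR_BGR2HSV),np.array((12,40,80)),np.array((32,190,255)))
q=np.zeros_like(m);q[103:212,190:435]=m[103:212,190:435]
q=cv2.morphologyEx(q,cv2.MORPH_OPEN,np.ones((5,5),np.uint8))
cs=[c for c in cv2.findContours(q,cv2.RETR_EXTERNAL,cv2.CHAIN_APPROX_NONE)[0] if cv2.contourArea(c)>60]
cc=np.vstack(cs);print(rect(cc,K,R,t,.009),toH(rect(cc,K,R,t,.009)[:2]),[cv2.boundingRect(c) for c in cs])
C=ray(K,R,t,np.array([(196.5,107),(430,107),(419.5,209.5),(201.5,210)]),.009)*1000
print(np.round(toH(C),1),toH(C).mean(0))
go(466.6,317.2,60,-102.3)
E
```

```text
[589.7  -8.4 126.7 273.1  78.3] [[-2.68390958 -3.31309966]] [(195, 103, 235, 107)]
[[ -61.6 -133.9]
 [ -61.7  132.7]
 [  61.3  135.2]
 [  62.  -133.5]] [-0.00012568  0.12352554]
tcp [445.3 316.7 250.3] [-1.7988e+02 -6.0000e-02  1.6832e+02] slide [-0.14   0.035  1.268] rows>= 3.1
turn -19.5
```

Emit:
play_rows:
  rows:
    - {"slide": [-0.07, 0.017, 0.3], "delta_rot": [0, 0, -1], "fingers": 0.8}
    - {"slide": [0, 0, 0.3], "delta_rot": [0, 0, -1], "fingers": 0.8}
    - {"slide": [0, 0, 0.3], "delta_rot": [0, 0, -1], "fingers": 0.8}
    - {"slide": [0, 0, 0], "delta_rot": [0, 0, -1], "fingers": 0.8}
    - {"slide": [0, 0, 0], "delta_rot": [0, 0, -1], "fingers": 0.8}
    - {"slide": [0, 0, 0], "delta_rot": [0, 0, -1], "fingers": 0.8}
    - {"slide": [0, 0, 0], "delta_rot": [0, 0, -1], "fingers": 0.8}
    - {"slide": [0, 0, 0], "delta_rot": [0, 0, -1], "fingers": 0.8}

```text
time_s: 21.02
tcp_pos: [0.4569, 0.3159, 0.1162]
eef_rot: [-180.0, -0.0, -155.0]
contact_force: [-0.7, 0.3, -0.3]
gripper_width: 0.0786
gripper_force: 0.0
```

Emit:
play_rows:
  rows:
    - {"slide": [0, 0, 0], "delta_rot": [0, 0, -1], "fingers": 0.8}
    - {"slide": [0, 0, 0], "delta_rot": [0, 0, -1], "fingers": 0.8}
    - {"slide": [0, 0, 0], "delta_rot": [0, 0, -1], "fingers": 0.8}
    - {"slide": [0, 0, 0], "delta_rot": [0, 0, -1], "fingers": 0.8}
    - {"slide": [0, 0, 0], "delta_rot": [0, 0, -1], "fingers": 0.8}
    - {"slide": [0, 0, 0], "delta_rot": [0, 0, -1], "fingers": 0.8}
    - {"slide": [0, 0, 0], "delta_rot": [0, 0, -1], "fingers": 0.8}
    - {"slide": [0, 0, 0], "delta_rot": [0, 0, -1], "fingers": 0.8}

```text
time_s: 22.02
tcp_pos: [0.4569, 0.3159, 0.1162]
eef_rot: [180.0, -0.0, -118.3]
contact_force: [0.4, 0.0, -1.2]
gripper_width: 0.0791
gripper_force: 0.0
```

Emit:
play_rows:
  rows:
    - {"slide": [0, 0, 0], "delta_rot": [0, 0, -1], "fingers": 0.8}
    - {"slide": [0, 0, 0], "delta_rot": [0, 0, -1], "fingers": 0.8}
    - {"slide": [0, 0, 0], "delta_rot": [0, 0, -1], "fingers": 0.8}
    - {"slide": [0, 0, 0], "delta_rot": [0, 0, -0.5], "fingers": 0.8}
    - {"slide": [0, 0, 0], "delta_rot": [0, 0, 0], "fingers": 0.8}
    - {"slide": [0, 0, 0], "delta_rot": [0, 0, 0], "fingers": 0.8}

```text
time_s: 22.78
tcp_pos: [0.4567, 0.3168, 0.1163]
eef_rot: [180.0, -0.0, -102.4]
contact_force: [-0.6, 0.3, 0.3]
gripper_width: 0.0789
gripper_force: 0.0
```

```bash
python3 - <<'E'
from h import *
im,K,R,t=cam('wrist')
for c in blobs(im,(0,0,170),(180,60,255),300,(0,0,512,208)): print(rect(c,K,R,t,.006),cv2.contourArea(c),cv2.boundingRect(c))
go(466.6,317.2,2,-102.3)
E
```

```text
[347.1 255.9  17.2  17.6 -12.4] 442.0 (373, 67, 24, 25)
[457.1 273.9  49.8 119.3  77.6] 9613.5 (214, 53, 67, 155)
tcp [456.6 317.  116.4] [ 1.7999e+02 -1.0000e-02 -1.0241e+02] slide [-0.016 -0.065  0.762] rows>= 1.8
turn -0.025
```

Emit:
play_rows:
  rows:
    - {"slide": [-0.016, -0.065, 0.25], "delta_rot": [0, 0, 0], "fingers": 0.8}
    - {"slide": [0, 0, 0.25], "delta_rot": [0, 0, 0], "fingers": 0.8}
    - {"slide": [0, 0, 0.15], "delta_rot": [0, 0, 0], "fingers": 0.8}
    - {"slide": [0, 0, 0.11], "delta_rot": [0, 0, 0], "fingers": 0.8}
    - {"slide": [0, 0, 0], "delta_rot": [0, 0, 0], "fingers": 0.6}
    - {"slide": [0, 0, 0], "delta_rot": [0, 0, 0], "fingers": 0}
    - {"slide": [0, 0, 0], "delta_rot": [0, 0, 0], "fingers": 0}
    - {"slide": [0, 0, 0], "delta_rot": [0, 0, 0], "fingers": 0}
  squeeze: 25

```text
time_s: 23.82
tcp_pos: [0.4666, 0.3182, 0.003]
eef_rot: [-180.0, 0.0, -102.3]
contact_force: [0.1, -0.3, 0.7]
gripper_width: 0.0494
gripper_force: 25.0
```

Emit:
play_rows:
  rows:
    - {"slide": [0, 0, 0], "delta_rot": [0, 0, 0], "fingers": 0}
    - {"slide": [0, 0, 0], "delta_rot": [0, 0, 0], "fingers": 0}

```text
time_s: 24.08
tcp_pos: [0.4666, 0.3182, 0.0029]
eef_rot: [-180.0, 0.0, -102.3]
contact_force: [-1.9, 0.5, 6.2]
gripper_width: 0.0492
gripper_force: 25.0
```

Emit:
play_rows:
  rows:
    - {"slide": [0, 0, -0.15], "delta_rot": [0, 0, 0], "fingers": 0}
    - {"slide": [0, 0, -0.3], "delta_rot": [0, 0, 0], "fingers": 0}
    - {"slide": [0, 0, -0.35], "delta_rot": [0, 0, -0.13], "fingers": 0}
    - {"slide": [0, 0, 0], "delta_rot": [0, 0, 0], "fingers": 0}
    - {"slide": [0, 0, 0], "delta_rot": [0, 0, 0], "fingers": 0}

```text
time_s: 24.7
tcp_pos: [0.466, 0.3175, 0.122]
eef_rot: [180.0, -0.0, -101.7]
contact_force: [0.4, 0.6, -1.1]
gripper_width: 0.0494
gripper_force: 25.0
```

```bash
python3 -c "
from h import *
go(*fromH(0,1),100,-101.7)"
```

```text
tcp [466.  317.5 122. ] [ 179.96   -0.   -101.75] slide [ 1.931 -1.268  0.146] rows>= 5.6
turn -0.011
```

Emit:
play_rows:
  rows:
    - {"slide": [0.276, -0.181, 0], "delta_rot": [0, 0, 0], "fingers": 0}
    - {"slide": [0.276, -0.181, 0], "delta_rot": [0, 0, 0], "fingers": 0}
    - {"slide": [0.276, -0.181, 0], "delta_rot": [0, 0, 0], "fingers": 0}
    - {"slide": [0.276, -0.181, 0], "delta_rot": [0, 0, 0], "fingers": 0}
    - {"slide": [0.276, -0.181, 0], "delta_rot": [0, 0, 0], "fingers": 0}
    - {"slide": [0.276, -0.181, 0], "delta_rot": [0, 0, 0], "fingers": 0}
    - {"slide": [0.275, -0.182, 0], "delta_rot": [0, 0, 0], "fingers": 0}
    - {"slide": [0, 0, 0.2], "delta_rot": [0, 0, 0], "fingers": 0}

```text
time_s: 25.7
tcp_pos: [0.5952, -0.0073, 0.0919]
eef_rot: [-179.9, 0.0, -101.9]
contact_force: [-0.5, 0.4, -1.7]
gripper_width: 0.0488
gripper_force: 25.0
```

Emit:
play_rows:
  rows:
    - {"slide": [0, 0, 0], "delta_rot": [0, 0, 0], "fingers": 0}
    - {"slide": [0, 0, 0], "delta_rot": [0, 0, 0], "fingers": 0}

```text
time_s: 25.95
tcp_pos: [0.5936, -0.0041, 0.0921]
eef_rot: [179.9, -0.1, -101.7]
contact_force: [0.6, 0.2, -1.5]
gripper_width: 0.0489
gripper_force: 25.0
```

```bash
python3 - <<'E'
from h import *
im,K,R,t=cam('wrist');cv2.imwrite('pics/d2.png',im)
go(*fromH(0,1),32.5,-101.7)
E
```

```text
tcp [594.   -3.8  92.8] [-1.8000e+02 -2.0000e-02 -1.0166e+02] slide [0.007 0.004 0.402] rows>= 1.0
turn 0.009
```

View pics/d2.png

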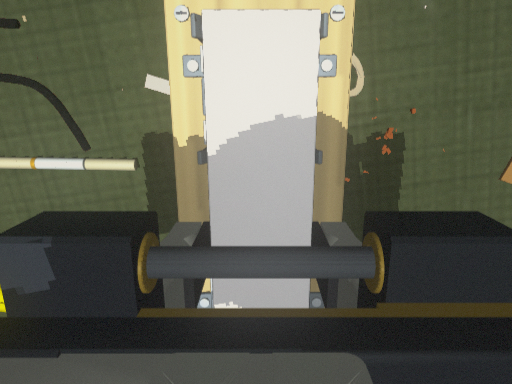

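The plate is held square and centred over the housing, with the board and screws symmetric on both sides.

Emit:
play_rows:
  rows:
    - {"slide": [0.006, 0.003, 0.12], "delta_rot": [0, 0, 0], "fingers": 0}
    - {"slide": [0, 0, 0.1], "delta_rot": [0, 0, 0], "fingers": 0}
    - {"slide": [0, 0, 0.04], "delta_rot": [0, 0, 0], "fingers": 0}
    - {"slide": [0, 0, 0], "delta_rot": [0, 0, 0], "fingers": 0}
    - {"slide": [0, 0, 0], "delta_rot": [0, 0, 0], "fingers": 0}
    - {"slide": [0, 0, 0], "delta_rot": [0, 0, 0], "fingers": 0}

```text
time_s: 26.75
tcp_pos: [0.5936, -0.0051, 0.054]
eef_rot: [-180.0, 0.0, -101.7]
contact_force: [1.3, -0.2, -0.5]
gripper_width: 0.0493
gripper_force: 25.0
```

```bash
python3 -c "
from h import *
go(*fromH(0,1),32.2,-101.7)"
```

```text
tcp [593.6  -5.1  54. ] [-1.7995e+02  2.0000e-02 -1.0172e+02] slide [-0.002  0.003  0.145] rows>= 0.3
turn -0.004
```

Emit:
play_rows:
  rows:
    - {"slide": [-0.001, 0.002, 0.05], "delta_rot": [0, 0, 0], "fingers": 0}
    - {"slide": [0, 0, 0.05], "delta_rot": [0, 0, 0], "fingers": 0}
    - {"slide": [0, 0, 0.03], "delta_rot": [0, 0, 0], "fingers": 0}
    - {"slide": [0, 0, 0.012], "delta_rot": [0, 0, 0], "fingers": 0}
    - {"slide": [0, 0, 0.005], "delta_rot": [0, 0, 0], "fingers": 0}
    - {"slide": [0, 0, 0], "delta_rot": [0, 0, 0], "fingers": 0}

```text
time_s: 27.5
tcp_pos: [0.5927, -0.005, 0.0319]
eef_rot: [180.0, -0.0, -101.7]
contact_force: [-3.0, 0.2, 5.3]
gripper_width: 0.0492
gripper_force: 25.0
```

Emit:
play_rows:
  rows:
    - {"slide": [0, 0, 0], "delta_rot": [0, 0, 0], "fingers": 0.5}
    - {"slide": [0, 0, 0], "delta_rot": [0, 0, 0], "fingers": 0.5}
    - {"slide": [0, 0, 0], "delta_rot": [0, 0, 0], "fingers": 0.5}
    - {"slide": [0, 0, -0.15], "delta_rot": [0, 0, 0], "fingers": 0.5}
    - {"slide": [0, 0, -0.35], "delta_rot": [0, 0, 0], "fingers": 0.8}
    - {"slide": [0, 0, -0.4], "delta_rot": [0, 0, 0], "fingers": 0.8}
    - {"slide": [0, 0, -0.4], "delta_rot": [0, 0, 0], "fingers": 0.8}
    - {"slide": [0, 0, -0.4], "delta_rot": [0, 0, 0], "fingers": 0.8}

```text
time_s: 28.5
tcp_pos: [0.5927, -0.005, 0.2886]
eef_rot: [-180.0, 0.0, -101.7]
contact_force: [1.5, 0.1, -0.9]
gripper_width: 0.0788
gripper_force: 0.0
```

Emit:
play_rows:
  rows:
    - {"slide": [0, 0, 0], "delta_rot": [0, 0, 0], "fingers": 0.8}
    - {"slide": [0, 0, 0], "delta_rot": [0, 0, 0], "fingers": 0.8}

```text
time_s: 28.75
tcp_pos: [0.5927, -0.0048, 0.2862]
eef_rot: [-180.0, 0.0, -101.7]
contact_force: [0.3, 0.0, -1.0]
gripper_width: 0.0788
gripper_force: 0.0
```

```bash
python3 - <<'E'
from h import *
go(484,-256,300,-101.7)
im,K,R,t=cam('wrist');cv2.imwrite('pics/d3.png',im)
for c in blobs(im,(0,0,140),(180,60,255),300,(0,0,512,208)):
    q=rect(c,K,R,t,.035);print(q,toH(q[:2]),cv2.contourArea(c),cv2.boundingRect(c))
E
```

```text
tcp [592.7  -4.8 286.2] [-1.8000e+02  3.0000e-02 -1.0173e+02] slide [ 1.787  0.369 -0.093] rows>= 4.4
turn -0.007
[704.1 -53.8   7.8  66.  -13. ] [[118.54572317 -24.57094868]] 310.5 (133, 133, 56, 8)
[882.3 -83.2  25.2 133.   67.3] [[299.0051745  -17.22340328]] 1879.5 (0, 84, 23, 112)
[589.3 -29.7  98.  176.5  78.3] [[  1.24377069 -24.25166045]] 7291.0 (216, 58, 86, 150)
```

View pics/d3.png

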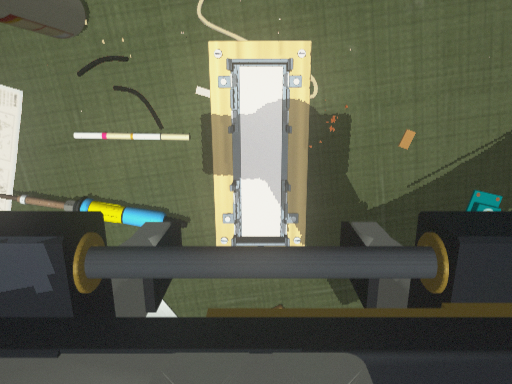

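The diffuser lies square inside the housing, from about (262,65) to (262,237). Moving on to view the frame.

Emit:
play_rows:
  rows:
    - {"slide": [0.298, 0.0615, -0.015], "delta_rot": [0, 0, 0], "fingers": 1}
    - {"slide": [0.298, 0.0615, -0.015], "delta_rot": [0, 0, 0], "fingers": 1}
    - {"slide": [0.298, 0.0615, -0.015], "delta_rot": [0, 0, 0], "fingers": 1}
    - {"slide": [0.298, 0.0615, -0.015], "delta_rot": [0, 0, 0], "fingers": 1}
    - {"slide": [0.298, 0.0615, -0.015], "delta_rot": [0, 0, 0], "fingers": 1}
    - {"slide": [0.297, 0.0615, -0.015], "delta_rot": [0, 0, 0], "fingers": 1}
    - {"slide": [0, 0, 0], "delta_rot": [0, 0, 0], "fingers": 1}
    - {"slide": [0, 0, 0], "delta_rot": [0, 0, 0], "fingers": 1}

```text
time_s: 29.8
tcp_pos: [0.4839, -0.2561, 0.2986]
eef_rot: [179.9, 0.0, -101.8]
contact_force: [0.7, 0.0, 0.5]
gripper_width: 0.0879
gripper_force: 0.0
```

```bash
python3 - <<'E'
from h import *
im,K,R,t=cam('wrist');cv2.imwrite('pics/f1.png',im)
for c in blobs(im,(0,0,150),(180,60,255),300,(0,0,512,210)):
    q=rect(c,K,R,t,.008);print(q,cv2.contourArea(c),cv2.boundingRect(c))
go(484,-256,300,-101.7)
E
```

```text
[ 707.3 -267.2   16.6   62.4  -11.8] 336.0 (73, 172, 47, 13)
[ 770.7 -317.    59.8   74.1   40.2] 1424.0 (11, 126, 61, 49)
[ 698.5 -397.8   86.8  125.5  -35.7] 4027.0 (18, 33, 105, 74)
[ 469.1 -312.    74.7  209.1  -78.2] 7685.0 (204, 18, 105, 172)
[ 754.5 -454.6   22.8   48.3   67.3] 425.0 (0, 16, 20, 43)
[ 567.9 -367.4   76.1  233.1  -77.6] 651.5 (102, 0, 111, 175)
tcp [ 484.2 -255.7  298.8] [ 1.7990e+02  1.0000e-02 -1.0172e+02] slide [ 0.002  0.001 -0.008] rows>= 0.0
turn -0.005
```

View pics/f1.png

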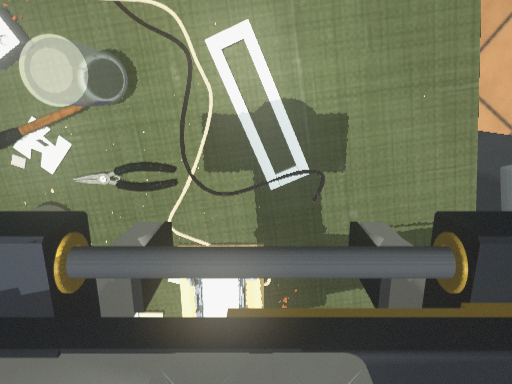

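The frame's outer corners are at about (205,40), (248,20), (309,171) and (272,190), with a thin black cord by its near end.

```bash
python3 - <<'E'
from h import *
im,K,R,t=cam('wrist')
C=ray(K,R,t,np.array([(205,40),(248.5,20),(309.5,171),(272.5,189.5)]),.008)[:,:2]*1000
print(np.round(C,1),C.mean(0))
m=cv2.inRange(cv2.cvtColor(im,cv2.COLOR_BGR2HSV),np.array((0,0,150)),np.array((180,45,255)))
q=np.zeros_like(m);q[15:195,200:325]=m[15:195,200:325]
q=cv2.morphologyEx(q,cv2.MORPH_OPEN,np.ones((4,4),np.uint8))
cs=[c for c in cv2.findContours(q,cv2.RETR_EXTERNAL,cv2.CHAIN_APPROX_NONE)[0] if cv2.contourArea(c)>100]
print([cv2.boundingRect(c) for c in cs]);q=rect(np.vstack(cs),K,R,t,.008);print(q)
for i in range(4):
    v=C[(i+1)%4]-C[i];print(np.linalg.norm(v).round(1),np.degrees(np.arctan2(v[1],v[0])).round(1))
E
```

```text
[[ 521.6 -404.9]
 [ 464.7 -416. ]
 [ 423.7 -217.6]
 [ 477.4 -202.4]] [ 471.85059029 -310.20840776]
[(271, 175, 31, 15), (206, 20, 103, 161)]
[ 471.3 -309.5   60.1  208.8  -78.2]
57.9 -168.9
202.6 101.7
55.8 15.7
207.2 -77.7
```

```bash
python3 -c "
from h import *
go(471.3,-309.5,100,-78.2)"
```

```text
tcp [ 484.4 -255.5  299.1] [ 179.92    0.   -101.68] slide [0.371 0.011 1.327] rows>= 3.3
turn -5.123
```

Emit:
play_rows:
  rows:
    - {"slide": [0.124, 0.004, 0.33], "delta_rot": [0, 0, 0], "fingers": 1}
    - {"slide": [0.124, 0.004, 0.33], "delta_rot": [0, 0, 0], "fingers": 1}
    - {"slide": [0.123, 0.003, 0.33], "delta_rot": [0, 0, 0], "fingers": 1}
    - {"slide": [0, 0, 0.33], "delta_rot": [0, 0, -1], "fingers": 1}
    - {"slide": [0, 0, 0], "delta_rot": [0, 0, -1], "fingers": 1}
    - {"slide": [0, 0, 0], "delta_rot": [0, 0, -1], "fingers": 1}
    - {"slide": [0, 0, 0], "delta_rot": [0, 0, -1], "fingers": 1}
    - {"slide": [0, 0, 0], "delta_rot": [0, 0, -1], "fingers": 1}

```text
time_s: 30.9
tcp_pos: [0.4719, -0.3093, 0.1015]
eef_rot: [180.0, 0.0, -78.6]
contact_force: [0.5, -0.0, 0.8]
gripper_width: 0.0879
gripper_force: 0.0
```

Emit:
play_rows:
  rows:
    - {"slide": [0, 0, 0], "delta_rot": [0, 0, -0.13], "fingers": 1}
    - {"slide": [0, 0, 0], "delta_rot": [0, 0, 0], "fingers": 1}
    - {"slide": [0, 0, 0], "delta_rot": [0, 0, 0], "fingers": 1}

```text
time_s: 31.28
tcp_pos: [0.4715, -0.3101, 0.1019]
eef_rot: [180.0, 0.0, -78.2]
contact_force: [0.2, 0.5, 1.3]
gripper_width: 0.0876
gripper_force: 0.0
```

```bash
python3 - <<'E'
from h import *
im,K,R,t=cam('wrist')
for c in blobs(im,(0,0,150),(180,45,255),300,(150,0,370,212)):
    q=rect(c,K,R,t,.008);print(q,cv2.contourArea(c),cv2.boundingRect(c))
    a=np.radians(q[4]);u=np.array([np.cos(a),np.sin(a)]);u*=np.sign(-u[1])
    print('centre from far end',q[:2]+u*(q[3]/2)-u*104)
go(471.3,-309.5,2.5,-78.2)
E
```

```text
[ 481.  -353.5   59.3  121.   -78.2] 7531.5 (216, 44, 86, 168)
centre from far end [ 472.10442174 -310.91926859]
[ 538.5 -357.6   23.8  144.8   87.4] 1130.0 (150, 0, 47, 201)
centre from far end [ 539.93347042 -326.03252999]
tcp [ 471.5 -310.1  101.9] [180.     0.   -78.24] slide [-0.004  0.     0.662] rows>= 1.6
turn -0.009
```

Emit:
play_rows:
  rows:
    - {"slide": [0, 0, 0.25], "delta_rot": [0, 0, 0], "fingers": 1}
    - {"slide": [0, 0, 0.2], "delta_rot": [0, 0, 0], "fingers": 1}
    - {"slide": [0, 0, 0.13], "delta_rot": [0, 0, 0], "fingers": 1}
    - {"slide": [0, 0, 0.08], "delta_rot": [0, 0, 0], "fingers": 1}
    - {"slide": [0, 0, 0], "delta_rot": [0, 0, 0], "fingers": 0.8}
    - {"slide": [0, 0, 0], "delta_rot": [0, 0, 0], "fingers": 0.2}
    - {"slide": [0, 0, 0], "delta_rot": [0, 0, 0], "fingers": 0.2}
    - {"slide": [0, 0, 0], "delta_rot": [0, 0, 0], "fingers": 0.2}
  squeeze: 30

```text
time_s: 32.33
tcp_pos: [0.4719, -0.3104, 0.0037]
eef_rot: [-179.9, -0.0, -78.2]
contact_force: [-0.9, 0.1, 2.0]
gripper_width: 0.0583
gripper_force: 30.0
```

Emit:
play_rows:
  rows:
    - {"slide": [0, 0, 0], "delta_rot": [0, 0, 0], "fingers": 0.2}
    - {"slide": [0, 0, 0], "delta_rot": [0, 0, 0], "fingers": 0.2}

```text
time_s: 32.58
tcp_pos: [0.472, -0.3105, 0.0037]
eef_rot: [-179.9, -0.0, -78.2]
contact_force: [-0.4, 1.5, 6.8]
gripper_width: 0.058
gripper_force: 30.0
```

Emit:
play_rows:
  rows:
    - {"slide": [0, 0, -0.15], "delta_rot": [0, 0, 0], "fingers": 0.2}
    - {"slide": [0, 0, -0.3], "delta_rot": [0, 0, 0], "fingers": 0.2}
    - {"slide": [0, 0, -0.35], "delta_rot": [0, 0, 1], "fingers": 0.2}
    - {"slide": [0, 0, -0.15], "delta_rot": [0, 0, 1], "fingers": 0.2}
    - {"slide": [0, 0, 0], "delta_rot": [0, 0, 1], "fingers": 0.2}
    - {"slide": [0, 0, 0], "delta_rot": [0, 0, 1], "fingers": 0.2}
    - {"slide": [0, 0, 0], "delta_rot": [0, 0, 1], "fingers": 0.2}
    - {"slide": [0, 0, 0], "delta_rot": [0, 0, 0.13], "fingers": 0.2}

```text
time_s: 33.58
tcp_pos: [0.471, -0.3101, 0.1451]
eef_rot: [180.0, 0.0, -101.7]
contact_force: [0.5, 0.0, -2.3]
gripper_width: 0.0579
gripper_force: 30.0
```

Emit:
play_rows:
  rows:
    - {"slide": [0, 0, 0], "delta_rot": [0, 0, 0], "fingers": 0.2}
    - {"slide": [0, 0, 0], "delta_rot": [0, 0, 0], "fingers": 0.2}

```text
time_s: 33.83
tcp_pos: [0.4713, -0.3103, 0.1453]
eef_rot: [180.0, 0.0, -101.7]
contact_force: [-0.7, 0.5, -1.7]
gripper_width: 0.0583
gripper_force: 30.0
```

```bash
python3 - <<'E'
from h import *
im,K,R,t=cam('wrist');z=r.get_state()['tcp_pos'][2]-.0037+.008
for c in blobs(im,(0,0,150),(180,45,255),1500,(150,0,370,212)):
    q=rect(c,K,R,t,z);print(q,cv2.contourArea(c),cv2.boundingRect(c))
    a=np.radians(q[4]);u=np.array([np.cos(a),np.sin(a)]);u*=np.sign(-u[1])
    print('centre from far end',q[:2]+u*(q[3]/2)-u*104)
go(*fromH(0,0),110,-101.7)
E
```

```text
[ 458.3 -369.4   58.5   87.3   78.4] 15607.0 (190, 9, 142, 203)
centre from far end [ 470.43505254 -310.28263369]
tcp [ 471.3 -310.3  145.3] [ 179.99    0.   -101.68] slide [-2.153 -0.383  0.236] rows>= 5.3
turn 0.005
```

Emit:
play_rows:
  rows:
    - {"slide": [-0.308, -0.055, 0], "delta_rot": [0, 0, 0], "fingers": 0.2}
    - {"slide": [-0.308, -0.055, 0], "delta_rot": [0, 0, 0], "fingers": 0.2}
    - {"slide": [-0.308, -0.055, 0], "delta_rot": [0, 0, 0], "fingers": 0.2}
    - {"slide": [-0.308, -0.055, 0], "delta_rot": [0, 0, 0], "fingers": 0.2}
    - {"slide": [-0.308, -0.055, 0], "delta_rot": [0, 0, 0], "fingers": 0.2}
    - {"slide": [-0.308, -0.054, 0], "delta_rot": [0, 0, 0], "fingers": 0.2}
    - {"slide": [-0.305, -0.054, 0], "delta_rot": [0, 0, 0], "fingers": 0.2}
    - {"slide": [0, 0, 0.25], "delta_rot": [0, 0, 0], "fingers": 0.2}

```text
time_s: 34.88
tcp_pos: [0.597, -0.0023, 0.1101]
eef_rot: [-179.6, 0.2, -101.5]
contact_force: [0.2, -0.4, -2.9]
gripper_width: 0.0585
gripper_force: 30.0
```

Emit:
play_rows:
  rows:
    - {"slide": [0, 0, 0.12], "delta_rot": [0, 0, 0], "fingers": 0.2}
    - {"slide": [0, 0, 0], "delta_rot": [0, 0, 0], "fingers": 0.2}
    - {"slide": [0, 0, 0], "delta_rot": [0, 0, 0], "fingers": 0.2}
    - {"slide": [0, 0, 0], "delta_rot": [0, 0, 0], "fingers": 0.2}

```text
time_s: 35.38
tcp_pos: [0.594, -0.0058, 0.0911]
eef_rot: [-179.9, 0.0, -101.7]
contact_force: [0.2, -0.9, -2.6]
gripper_width: 0.0583
gripper_force: 30.0
```

```bash
python3 - <<'E'
from h import *
im,K,R,t=cam('wrist');cv2.imwrite('pics/f2.png',im)
go(*fromH(0,0),53,-101.7)
E
```

```text
tcp [593.9  -5.8  91. ] [-1.7991e+02  5.0000e-02 -1.0173e+02] slide [0.001 0.006 0.253] rows>= 0.6
turn -0.007
```

View pics/f2.png

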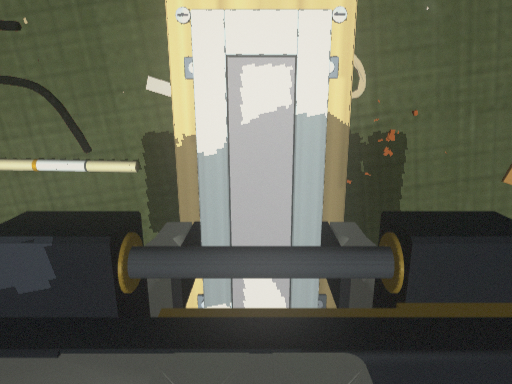

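The frame is held square over the housing, its far bar at (262,33). I lower it between the guides.

Emit:
play_rows:
  rows:
    - {"slide": [0.001, 0.005, 0.08], "delta_rot": [0, 0, 0], "fingers": 0.2}
    - {"slide": [0, 0, 0.06], "delta_rot": [0, 0, 0], "fingers": 0.2}
    - {"slide": [0, 0, 0.04], "delta_rot": [0, 0, 0], "fingers": 0.2}
    - {"slide": [0, 0, 0.03], "delta_rot": [0, 0, 0], "fingers": 0.2}
    - {"slide": [0, 0, 0.02], "delta_rot": [0, 0, 0], "fingers": 0.2}
    - {"slide": [0, 0, 0], "delta_rot": [0, 0, 0], "fingers": 0.2}
    - {"slide": [0, 0, 0], "delta_rot": [0, 0, 0], "fingers": 0.2}

```text
time_s: 36.3
tcp_pos: [0.5926, -0.0057, 0.0556]
eef_rot: [-180.0, 0.0, -101.7]
contact_force: [-0.1, -0.6, -1.3]
gripper_width: 0.0583
gripper_force: 30.0
```

```bash
python3 - <<'E'
from h import *
go(*fromH(0,0),52.7,-101.7);print(r.get_state()['contact_force'])
E
```

```text
tcp [592.6  -5.7  55.6] [-1.7998e+02  1.0000e-02 -1.0172e+02] slide [-0.001 -0.003  0.02 ] rows>= 0.0
turn -0.005
[-0.14737076 -0.60260746 -1.29125188]
```

Emit:
play_rows:
  rows:
    - {"slide": [0, -0.002, 0.01], "delta_rot": [0, 0, 0], "fingers": 0.2}
    - {"slide": [0, 0, 0.008], "delta_rot": [0, 0, 0], "fingers": 0.2}
    - {"slide": [0, 0, 0], "delta_rot": [0, 0, 0], "fingers": 0.2}
    - {"slide": [0, 0, 0], "delta_rot": [0, 0, 0], "fingers": 0.2}

```text
time_s: 36.8
tcp_pos: [0.5934, -0.0057, 0.053]
eef_rot: [-179.9, 0.0, -101.7]
contact_force: [1.9, -0.7, -0.1]
gripper_width: 0.0584
gripper_force: 30.0
```

Emit:
play_rows:
  rows:
    - {"slide": [0, 0, 0.007], "delta_rot": [0, 0, 0], "fingers": 0.2}
    - {"slide": [0, 0, 0], "delta_rot": [0, 0, 0], "fingers": 0.2}
    - {"slide": [0, 0, 0], "delta_rot": [0, 0, 0], "fingers": 0.2}

```text
time_s: 37.17
tcp_pos: [0.5935, -0.0057, 0.0522]
eef_rot: [-179.9, 0.0, -101.7]
contact_force: [2.5, -0.4, 5.6]
gripper_width: 0.0582
gripper_force: 30.0
```

Emit:
play_rows:
  rows:
    - {"slide": [0, 0, 0], "delta_rot": [0, 0, 0], "fingers": 0.7}
    - {"slide": [0, 0, 0], "delta_rot": [0, 0, 0], "fingers": 0.7}
    - {"slide": [0, 0, 0], "delta_rot": [0, 0, 0], "fingers": 0.7}
    - {"slide": [0, 0, -0.15], "delta_rot": [0, 0, 0], "fingers": 0.7}
    - {"slide": [0, 0, -0.35], "delta_rot": [0, 0, 0], "fingers": 0.7}
    - {"slide": [0, 0, -0.4], "delta_rot": [0, 0, 0], "fingers": 0.3}
    - {"slide": [0, 0, -0.4], "delta_rot": [0, 0, 0], "fingers": 0.3}
    - {"slide": [0, 0, 0], "delta_rot": [0, 0, 0], "fingers": 0.3}

```text
time_s: 38.17
tcp_pos: [0.5951, -0.0055, 0.2524]
eef_rot: [-179.5, 0.2, -101.7]
contact_force: [-0.5, 0.3, -0.3]
gripper_width: 0.0575
gripper_force: 0.0
```

Emit:
play_rows:
  rows:
    - {"slide": [0, 0, 0], "delta_rot": [0, 0, 0], "fingers": 0.3}
    - {"slide": [0, 0, 0], "delta_rot": [0, 0, 0], "fingers": 0.3}

```text
time_s: 38.42
tcp_pos: [0.5919, -0.0059, 0.2451]
eef_rot: [179.9, -0.1, -101.7]
contact_force: [-0.0, 0.1, 0.1]
gripper_width: 0.0565
gripper_force: 0.0
```

```bash
python3 - <<'E'
from h import *
im,K,R,t=cam('wrist');cv2.imwrite('pics/f3.png',im)
go(620,244,250,-101.7)
im2,K,R,t=cam('scene')
m=blobs(im2,(8,50,100),(30,200,255),60,(170,230,220,290))
print([cv2.boundingRect(c) for c in m])
cv2.imwrite('pics/s3.png',np.hstack([cv2.resize(im[20:230,180:350],(486,600)),cv2.resize(im2[230:280,180:206],(312,600),interpolation=cv2.INTER_CUBIC)]))
E
```

```text
tcp [592.   -5.9 245.1] [ 1.7986e+02 -7.0000e-02 -1.0173e+02] slide [-1.669  0.156 -0.034] rows>= 4.0
turn -0.006
[(185, 247, 18, 23)]
```

View pics/s3.png

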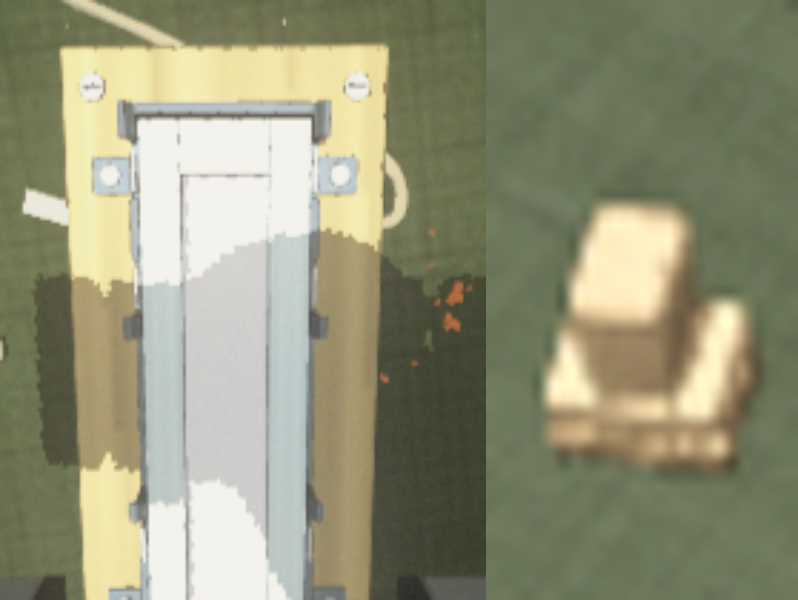

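The frame sits inside the end wall and guides at its -y end, and the block is upright. Moving over the block.

Emit:
play_rows:
  rows:
    - {"slide": [-0.334, 0.031, 0], "delta_rot": [0, 0, 0], "fingers": 0.5}
    - {"slide": [-0.334, 0.031, 0], "delta_rot": [0, 0, 0], "fingers": 0.5}
    - {"slide": [-0.334, 0.031, 0], "delta_rot": [0, 0, 0], "fingers": 0.5}
    - {"slide": [-0.334, 0.031, 0], "delta_rot": [0, 0, 0], "fingers": 0.5}
    - {"slide": [-0.334, 0.031, 0], "delta_rot": [0, 0, 0], "fingers": 0.5}
    - {"slide": [0, 0, 0], "delta_rot": [0, 0, 0], "fingers": 0.5}
    - {"slide": [0, 0, 0], "delta_rot": [0, 0, 0], "fingers": 0.5}

```text
time_s: 39.4
tcp_pos: [0.6205, 0.2442, 0.2456]
eef_rot: [179.9, -0.1, -101.7]
contact_force: [-0.4, -0.9, -0.2]
gripper_width: 0.0656
gripper_force: 0.0
```

```bash
python3 - <<'E'
from h import *
im,K,R,t=cam('wrist');s=r.get_state();print(s['tcp_pos'],s['eef_rot'])
H=cv2.cvtColor(im,cv2.COLOR_BGR2HSV)
u,v=proj(K,R,t,[.62,.244,.03])[0];print(u,v)
a=im[int(v)-55:int(v)+55,int(u)-70:int(u)+70];np.savez('b1.npz',K=K,R=R,t=t,o=[int(u)-70,int(v)-55]);cv2.imwrite('pics/b1.png',cv2.resize(a,(700,550),interpolation=cv2.INTER_CUBIC))
E
```

```text
[0.62069799 0.24357033 0.24597772] [ 1.79952889e+02 -6.29456630e-02 -1.01733244e+02]
260.16901060926295 162.81961195229545
```

View pics/b1.png

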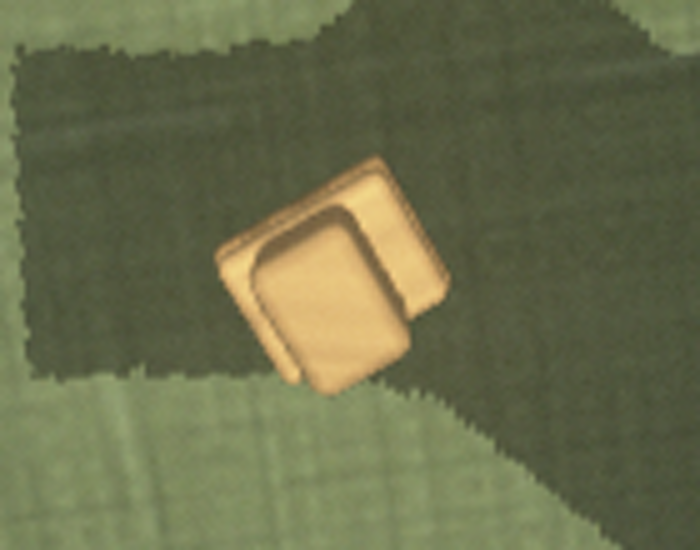

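The crop shows the block's grip top face with corners near (258,280), (345,222), (410,345) and (328,393). The sole spans (218,260), (378,158) and (450,285).

```bash
python3 - <<'E'
from h import *
d=np.load('b1.npz');K,R,t,o=d['K'],d['R'],d['t'],d['o']
f=lambda p,z:ray(K,R,t,np.array(p,float)/5-.4+o,z)[:,:2]*1000
G=f([(256,282),(347,220),(411,345),(328,396)],.062);S=f([(216,262),(378,166),(451,290),(296,385)],.024*.75)
for C in (G,S):
    print(np.round(C,1).tolist(),C.mean(0).round(1))
    for i in range(4):
        v=C[(i+1)%4]-C[i];print(np.linalg.norm(v).round(1),np.degrees(np.arctan2(v[1],v[0])).round(1))
E
```

```text
[[638.2, 234.5], [617.5, 225.8], [609.8, 253.8], [628.7, 260.9]] [623.5 243.8]
22.5 -157.3
28.9 105.3
20.2 20.6
28.0 -70.3
[[650.2, 235.5], [609.5, 221.5], [598.8, 252.7], [638.4, 267.5]] [624.2 244.3]
43.0 -161.1
33.1 109.1
42.3 20.4
34.2 -69.7
```

Block centre is (623.7,244), with its y axis at 109.4°. I grasp it at yaw -70.6.

```bash
python3 -c "
from h import *
go(623.7,244.0,100,-70.6)"
```

```text
tcp [620.7 243.6 246. ] [ 1.7995e+02 -6.0000e-02 -1.0173e+02] slide [-0.008 -0.02   0.973] rows>= 2.3
turn -6.792
```

Emit:
play_rows:
  rows:
    - {"slide": [-0.008, -0.02, 0.25], "delta_rot": [0, 0, -1], "fingers": 0.5}
    - {"slide": [0, 0, 0.25], "delta_rot": [0, 0, -1], "fingers": 0.5}
    - {"slide": [0, 0, 0.25], "delta_rot": [0, 0, -1], "fingers": 0.5}
    - {"slide": [0, 0, 0], "delta_rot": [0, 0, -1], "fingers": 0.5}
    - {"slide": [0, 0, 0], "delta_rot": [0, 0, -1], "fingers": 0.5}
    - {"slide": [0, 0, 0], "delta_rot": [0, 0, -1], "fingers": 0.5}
    - {"slide": [0, 0, 0], "delta_rot": [0, 0, -0.79], "fingers": 0.5}
    - {"slide": [0, 0, 0], "delta_rot": [0, 0, 0], "fingers": 0.5}

```text
time_s: 40.45
tcp_pos: [0.6242, 0.2435, 0.1344]
eef_rot: [-180.0, -0.0, -70.7]
contact_force: [-0.0, -0.1, 0.4]
gripper_width: 0.0657
gripper_force: 0.0
```

Emit:
play_rows:
  rows:
    - {"slide": [0, 0, 0], "delta_rot": [0, 0, 0], "fingers": 0.5}
    - {"slide": [0, 0, 0], "delta_rot": [0, 0, 0], "fingers": 0.5}

```text
time_s: 40.7
tcp_pos: [0.6241, 0.2444, 0.1342]
eef_rot: [-180.0, 0.0, -70.7]
contact_force: [-0.5, 0.7, -0.0]
gripper_width: 0.0659
gripper_force: 0.0
```

```bash
python3 - <<'E'
from h import *
go(623.7,244.0,28,-70.6)
im,K,R,t=cam('wrist')
u,v=proj(K,R,t,[.6237,.244,.062])[0];o=[int(u)-60,int(v)-60]
a=im[o[1]:o[1]+120,o[0]:o[0]+120];np.savez('b2.npz',K=K,R=R,t=t,o=o);cv2.imwrite('pics/b2.png',cv2.resize(a,(480,480),interpolation=cv2.INTER_CUBIC));print(u,v)
for c in blobs(im,(8,60,60),(28,220,255),300,(o[0],o[1],o[0]+120,o[1]+120)): print(rect(c,K,R,t,.03))
E
```

```text
tcp [624.1 244.4 134.2] [-180.      0.    -70.67] slide [0.002 0.004 0.708] rows>= 1.7
turn -0.015
259.99731279183914 198.4989372238466
[622.9 245.6  45.3  50.6 -71.8]
```

View pics/b2.png

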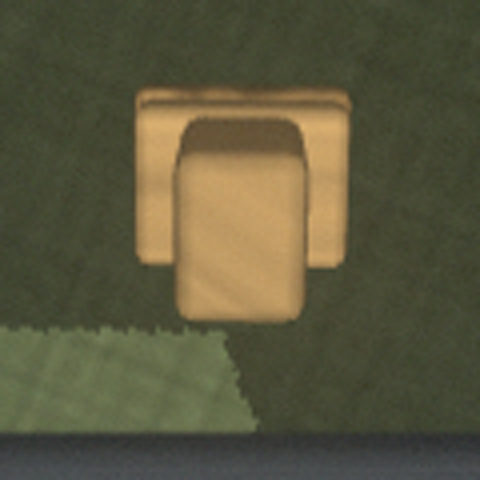

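The block is square to the fingers, with the grip top centred at (240,237) as predicted. I descend and grasp.

Emit:
play_rows:
  rows:
    - {"slide": [0, 0.003, 0.25], "delta_rot": [0, 0, 0], "fingers": 0.5}
    - {"slide": [0, 0, 0.25], "delta_rot": [0, 0, 0], "fingers": 0.4}
    - {"slide": [0, 0, 0.14], "delta_rot": [0, 0, 0], "fingers": 0.4}
    - {"slide": [0, 0, 0.065], "delta_rot": [0, 0, 0], "fingers": 0.3}
    - {"slide": [0, 0, 0], "delta_rot": [0, 0, 0], "fingers": 0}
    - {"slide": [0, 0, 0], "delta_rot": [0, 0, 0], "fingers": -0.7}
    - {"slide": [0, 0, 0], "delta_rot": [0, 0, 0], "fingers": -0.7}
    - {"slide": [0, 0, 0], "delta_rot": [0, 0, 0], "fingers": -0.7}
  squeeze: 55

```text
time_s: 41.75
tcp_pos: [0.6242, 0.245, 0.0293]
eef_rot: [-179.9, 0.0, -70.6]
contact_force: [-0.1, -1.0, 4.9]
gripper_width: 0.0238
gripper_force: 55.0
```

Emit:
play_rows:
  rows:
    - {"slide": [0, 0, 0], "delta_rot": [0, 0, 0], "fingers": -0.7}
    - {"slide": [0, 0, 0], "delta_rot": [0, 0, 0], "fingers": -0.7}
    - {"slide": [0, 0, 0], "delta_rot": [0, 0, 0], "fingers": -0.7}

```text
time_s: 42.12
tcp_pos: [0.6242, 0.245, 0.0293]
eef_rot: [-179.9, 0.0, -70.6]
contact_force: [-0.1, 0.9, 4.8]
gripper_width: 0.0239
gripper_force: 55.0
```

Emit:
play_rows:
  rows:
    - {"slide": [0, 0, -0.2], "delta_rot": [0, 0, 0], "fingers": -0.7}
    - {"slide": [0, 0, -0.3], "delta_rot": [0, 0, 1], "fingers": -0.7}
    - {"slide": [0, 0, -0.2], "delta_rot": [0, 0, 1], "fingers": -0.7}
    - {"slide": [0, 0, 0], "delta_rot": [0, 0, 1], "fingers": -0.7}
    - {"slide": [0, 0, 0], "delta_rot": [0, 0, 1], "fingers": -0.7}
    - {"slide": [0, 0, 0], "delta_rot": [0, 0, 1], "fingers": -0.7}
    - {"slide": [0, 0, 0], "delta_rot": [0, 0, 1], "fingers": -0.7}
    - {"slide": [0, 0, 0], "delta_rot": [0, 0, 0.79], "fingers": -0.7}

```text
time_s: 43.12
tcp_pos: [0.6229, 0.2442, 0.1324]
eef_rot: [179.9, -0.1, -101.9]
contact_force: [0.5, 0.1, -1.4]
gripper_width: 0.024
gripper_force: 55.0
```

Emit:
play_rows:
  rows:
    - {"slide": [0, 0, 0], "delta_rot": [0, 0, 0], "fingers": -0.7}
    - {"slide": [0, 0, 0], "delta_rot": [0, 0, 0], "fingers": -0.7}

```text
time_s: 43.38
tcp_pos: [0.6233, 0.2444, 0.1329]
eef_rot: [180.0, -0.0, -101.7]
contact_force: [0.3, 0.8, -1.4]
gripper_width: 0.0235
gripper_force: 55.0
```

```bash
python3 - <<'E'
from h import *
go(*fromH(0,85),130,-101.7);print(r.get_state()['contact_force'])
E
```

```text
tcp [623.3 244.4 132.9] [ 1.7996e+02 -3.0000e-02 -1.0165e+02] slide [ 1.107 -0.139  0.02 ] rows>= 2.7
turn 0.011
[ 0.34186395  0.75906638 -1.41668913]
```

Emit:
play_rows:
  rows:
    - {"slide": [0.277, -0.035, 0], "delta_rot": [0, 0, 0], "fingers": -0.7}
    - {"slide": [0.277, -0.035, 0], "delta_rot": [0, 0, 0], "fingers": -0.7}
    - {"slide": [0.277, -0.035, 0], "delta_rot": [0, 0, 0], "fingers": -0.7}
    - {"slide": [0.276, -0.034, 0], "delta_rot": [0, 0, 0], "fingers": -0.7}
    - {"slide": [0, 0, 0.15], "delta_rot": [0, 0, 0], "fingers": -0.7}
    - {"slide": [0, 0, 0.12], "delta_rot": [0, 0, 0], "fingers": -0.7}
    - {"slide": [0, 0, 0], "delta_rot": [0, 0, 0], "fingers": -0.7}
    - {"slide": [0, 0, 0], "delta_rot": [0, 0, 0], "fingers": -0.7}

```text
time_s: 44.38
tcp_pos: [0.6108, 0.078, 0.0936]
eef_rot: [-180.0, 0.0, -101.7]
contact_force: [0.9, 0.1, -1.8]
gripper_width: 0.0234
gripper_force: 55.0
```

```bash
python3 - <<'E'
from h import *
go(*fromH(0,85),86,-101.7);print(r.get_state()['contact_force'])
E
```

```text
tcp [610.8  78.   93.6] [-1.7996e+02  1.0000e-02 -1.0167e+02] slide [0.004 0.003 0.051] rows>= 0.1
turn 0.006
[ 0.94699751  0.12048578 -1.82188176]
```

Emit:
play_rows:
  rows:
    - {"slide": [0.004, 0.003, 0.03], "delta_rot": [0, 0, 0], "fingers": -0.7}
    - {"slide": [0, 0, 0.02], "delta_rot": [0, 0, 0], "fingers": -0.7}
    - {"slide": [0, 0, 0.01], "delta_rot": [0, 0, 0], "fingers": -0.7}
    - {"slide": [0, 0, 0], "delta_rot": [0, 0, 0], "fingers": -0.7}

```text
time_s: 44.88
tcp_pos: [0.6102, 0.0775, 0.0845]
eef_rot: [-179.9, 0.0, -101.7]
contact_force: [-0.2, 0.6, 3.8]
gripper_width: 0.0238
gripper_force: 55.0
```

Emit:
play_rows:
  rows:
    - {"slide": [0, 0, 0.01], "delta_rot": [0, 0, 0], "fingers": -0.7}
    - {"slide": [0, 0, 0.005], "delta_rot": [0, 0, 0], "fingers": -0.7}
    - {"slide": [0, 0, 0], "delta_rot": [0, 0, 0], "fingers": -0.7}

```text
time_s: 45.25
tcp_pos: [0.6105, 0.0775, 0.0829]
eef_rot: [-179.9, 0.0, -101.7]
contact_force: [-2.3, 0.3, 8.9]
gripper_width: 0.0237
gripper_force: 55.0
```

Emit:
play_rows:
  rows:
    - {"slide": [0, 0, 0.01], "delta_rot": [0, 0, 0], "fingers": -0.7}
    - {"slide": [0, 0, 0.01], "delta_rot": [0, 0, 0], "fingers": -0.7}
    - {"slide": [0, 0, 0], "delta_rot": [0, 0, 0], "fingers": -0.7}

```text
time_s: 45.62
tcp_pos: [0.6102, 0.0775, 0.0788]
eef_rot: [-180.0, 0.0, -101.7]
contact_force: [1.4, 0.8, 2.2]
gripper_width: 0.0237
gripper_force: 55.0
```

Emit:
play_rows:
  rows:
    - {"slide": [0, 0, 0.01], "delta_rot": [0, 0, 0], "fingers": -0.7}
    - {"slide": [0, 0, 0.01], "delta_rot": [0, 0, 0], "fingers": -0.7}
    - {"slide": [0, 0, 0], "delta_rot": [0, 0, 0], "fingers": -0.7}

```text
time_s: 46.0
tcp_pos: [0.6099, 0.0773, 0.0754]
eef_rot: [-180.0, -0.0, -101.7]
contact_force: [1.8, 1.2, 0.7]
gripper_width: 0.0236
gripper_force: 55.0
```

Emit:
play_rows:
  rows:
    - {"slide": [0, 0, 0.01], "delta_rot": [0, 0, 0], "fingers": -0.7}
    - {"slide": [0, 0, 0.007], "delta_rot": [0, 0, 0], "fingers": -0.7}
    - {"slide": [0, 0, 0], "delta_rot": [0, 0, 0], "fingers": -0.7}

```text
time_s: 46.38
tcp_pos: [0.61, 0.0772, 0.0746]
eef_rot: [-179.9, -0.0, -101.7]
contact_force: [-3.0, 1.1, 12.5]
gripper_width: 0.0236
gripper_force: 55.0
```

Emit:
play_rows:
  rows:
    - {"slide": [0, 0, 0.01], "delta_rot": [0, 0, 0], "fingers": -0.7}
    - {"slide": [0, 0, 0], "delta_rot": [0, 0, 0], "fingers": -0.7}

```text
time_s: 46.62
tcp_pos: [0.6102, 0.0773, 0.0742]
eef_rot: [-179.9, 0.0, -101.7]
contact_force: [-6.0, 0.6, 21.6]
gripper_width: 0.0239
gripper_force: 55.0
```

The cable end is home with about 22 N on it. Now I run toward -y.

Emit:
play_rows:
  rows:
    - {"slide": [0.04, 0, 0], "delta_rot": [0, 0, 0], "fingers": -0.7}
    - {"slide": [0.05, 0, 0.002], "delta_rot": [0, 0, 0], "fingers": -0.7}
    - {"slide": [0.05, 0, 0], "delta_rot": [0, 0, 0], "fingers": -0.7}

```text
time_s: 47.0
tcp_pos: [0.6108, 0.0607, 0.0755]
eef_rot: [-179.4, 0.5, -101.6]
contact_force: [2.0, 14.2, 19.7]
gripper_width: 0.0238
gripper_force: 55.0
```

Emit:
play_rows:
  rows:
    - {"slide": [0.05, 0, 0], "delta_rot": [0, 0, 0], "fingers": -0.7}
    - {"slide": [0.05, 0, 0], "delta_rot": [0, 0, 0], "fingers": -0.7}
    - {"slide": [0.05, 0, 0], "delta_rot": [0, 0, 0], "fingers": -0.7}

```text
time_s: 47.38
tcp_pos: [0.6063, 0.0378, 0.0753]
eef_rot: [-179.4, 0.4, -101.6]
contact_force: [4.2, 5.1, 6.1]
gripper_width: 0.0233
gripper_force: 55.0
```

Emit:
play_rows:
  rows:
    - {"slide": [0, 0, 0.008], "delta_rot": [0, 0, 0], "fingers": -0.7}
    - {"slide": [0, 0, 0], "delta_rot": [0, 0, 0], "fingers": -0.7}

```text
time_s: 47.62
tcp_pos: [0.6047, 0.036, 0.0731]
eef_rot: [-179.6, 0.2, -101.6]
contact_force: [4.3, 3.5, 14.9]
gripper_width: 0.0237
gripper_force: 55.0
```

```bash
python3 - <<'E'
from h import *
s=r.get_state();p=np.array(s['tcp_pos'])*1000
print(toH(p[:2]),p,s['eef_rot'],s['contact_force'])
E
```

```text
[[ 3.00502205 43.21557766]] [604.70615625  36.00829913  73.11745704] [-179.58117431    0.1929397  -101.63178887] [ 4.29808426  3.48719329 14.92604961]
```

Emit:
play_rows:
  rows:
    - {"slide": [0, 0, 0], "delta_rot": [0, 0, 0], "fingers": -0.7}
    - {"slide": [0, 0, 0], "delta_rot": [0, 0, 0], "fingers": -0.7}

```text
time_s: 47.88
tcp_pos: [0.6047, 0.036, 0.0732]
eef_rot: [-179.6, 0.2, -101.6]
contact_force: [3.4, 3.5, 13.8]
gripper_width: 0.024
gripper_force: 55.0
```

```bash
python3 - <<'E'
from h import *
s=r.get_state();p=np.array(s['tcp_pos'])*1000
print(toH(p[:2]),p,s['eef_rot'],s['contact_force'])
E
```

```text
[[ 3.01931365 43.2361566 ]] [604.72432406  36.02555233  73.1501858 ] [-179.57924372    0.19352853 -101.63147199] [ 3.42789591  3.50750414 13.79290601]
```

Emit:
play_rows:
  rows:
    - {"slide": [0.04, 0.009, 0.001], "delta_rot": [0, 0, 0], "fingers": -0.7}
    - {"slide": [0.04, 0.009, 0.001], "delta_rot": [0, 0, 0], "fingers": -0.7}
    - {"slide": [0.04, 0.004, 0.001], "delta_rot": [0, 0, 0], "fingers": -0.7}

```text
time_s: 48.25
tcp_pos: [0.5987, 0.0198, 0.0734]
eef_rot: [-179.5, 0.3, -101.6]
contact_force: [2.5, 8.8, 18.9]
gripper_width: 0.0236
gripper_force: 55.0
```

Emit:
play_rows:
  rows:
    - {"slide": [0.04, 0.002, 0.001], "delta_rot": [0, 0, 0], "fingers": -0.7}
    - {"slide": [0.04, 0.002, 0.001], "delta_rot": [0, 0, 0], "fingers": -0.7}
    - {"slide": [0.04, 0, 0.001], "delta_rot": [0, 0, 0], "fingers": -0.7}

```text
time_s: 48.62
tcp_pos: [0.5939, 0.0023, 0.0723]
eef_rot: [-179.5, 0.3, -101.6]
contact_force: [1.8, 8.7, 15.8]
gripper_width: 0.0236
gripper_force: 55.0
```

```bash
python3 - <<'E'
from h import *
s=r.get_state();p=np.array(s['tcp_pos'])*1000
print(toH(p[:2]),p,s['eef_rot'],s['contact_force'])
E
```

```text
[[-0.75817262  8.06376094]] [593.89280834   2.34996643  72.34559709] [-179.53981453    0.26937977 -101.64600569] [ 1.82069971  8.66781109 15.83576704]
```

Emit:
play_rows:
  rows:
    - {"slide": [0.04, -0.002, 0.001], "delta_rot": [0, 0, 0], "fingers": -0.7}
    - {"slide": [0.04, -0.002, 0.001], "delta_rot": [0, 0, 0], "fingers": -0.7}
    - {"slide": [0.04, 0, 0.001], "delta_rot": [0, 0, 0], "fingers": -0.7}
    - {"slide": [0.04, 0, 0.001], "delta_rot": [0, 0, 0], "fingers": -0.7}

```text
time_s: 49.12
tcp_pos: [0.5904, -0.0211, 0.0723]
eef_rot: [-179.5, 0.3, -101.6]
contact_force: [2.8, 11.8, 19.6]
gripper_width: 0.024
gripper_force: 55.0
```

Emit:
play_rows:
  rows:
    - {"slide": [0.04, 0, 0.001], "delta_rot": [0, 0, 0], "fingers": -0.7}
    - {"slide": [0.04, 0, 0.001], "delta_rot": [0, 0, 0], "fingers": -0.7}
    - {"slide": [0.04, 0, 0.001], "delta_rot": [0, 0, 0], "fingers": -0.7}

```text
time_s: 49.5
tcp_pos: [0.5874, -0.0386, 0.0723]
eef_rot: [-179.4, 0.3, -101.6]
contact_force: [4.4, 12.2, 20.8]
gripper_width: 0.0234
gripper_force: 55.0
```

```bash
python3 - <<'E'
from h import *
s=r.get_state();p=np.array(s['tcp_pos'])*1000
print(toH(p[:2]),p,s['eef_rot'],s['contact_force'])
E
```

```text
[[  1.17938301 -33.34853756]] [587.39221901 -38.59481257  72.29557825] [-179.38190041    0.30148761 -101.61307764] [ 4.37856684 12.18669266 20.7675528 ]
```

Emit:
play_rows:
  rows:
    - {"slide": [0.04, 0.003, 0.001], "delta_rot": [0, 0, 0], "fingers": -0.7}
    - {"slide": [0.04, 0.003, 0.001], "delta_rot": [0, 0, 0], "fingers": -0.7}
    - {"slide": [0.04, 0.002, 0.001], "delta_rot": [0, 0, 0], "fingers": -0.7}
    - {"slide": [0.04, 0.001, 0.001], "delta_rot": [0, 0, 0], "fingers": -0.7}

```text
time_s: 50.0
tcp_pos: [0.5822, -0.0617, 0.0723]
eef_rot: [-179.3, 0.3, -101.6]
contact_force: [4.0, 12.4, 23.7]
gripper_width: 0.0238
gripper_force: 55.0
```

Emit:
play_rows:
  rows:
    - {"slide": [0.04, 0.001, 0.001], "delta_rot": [0, 0, 0], "fingers": -0.7}
    - {"slide": [0.04, 0.001, 0.001], "delta_rot": [0, 0, 0], "fingers": -0.7}

```text
time_s: 50.25
tcp_pos: [0.5798, -0.0735, 0.0723]
eef_rot: [-179.2, 0.3, -101.6]
contact_force: [3.6, 12.6, 25.8]
gripper_width: 0.0235
gripper_force: 55.0
```

```bash
python3 - <<'E'
from h import *
s=r.get_state();p=np.array(s['tcp_pos'])*1000
print(toH(p[:2]),p,s['eef_rot'],s['contact_force'])
E
```

```text
[[  0.78088585 -69.03236987]] [579.76577365 -73.45642498  72.28161245] [-179.23748904    0.31154099 -101.58314448] [ 3.59704857 12.56636559 25.80478019]
```

Emit:
play_rows:
  rows:
    - {"slide": [0.04, 0.002, 0], "delta_rot": [0, 0, 0], "fingers": -0.7}
    - {"slide": [0.04, 0.001, 0], "delta_rot": [0, 0, 0], "fingers": -0.7}
    - {"slide": [0.015, 0, 0], "delta_rot": [0, 0, 0], "fingers": -0.7}
    - {"slide": [0, 0, 0], "delta_rot": [0, 0, 0], "fingers": -0.7}

```text
time_s: 50.75
tcp_pos: [0.5762, -0.0879, 0.0723]
eef_rot: [-179.3, 0.3, -101.6]
contact_force: [3.4, 10.1, 25.4]
gripper_width: 0.0238
gripper_force: 55.0
```

```bash
python3 - <<'E'
from h import *
s=r.get_state();p=np.array(s['tcp_pos'])*1000
print(toH(p[:2]),p,s['eef_rot'],s['contact_force'])
E
```

```text
[[  0.22246381 -83.91220055]] [576.20151344 -87.9138537   72.27140052] [-179.25807635    0.25483184 -101.59222488] [ 3.37993721 10.0627665  25.35113351]
```

The sole has held 43 mm height along the whole run, so the frame is home. I lift off, check it, and return the block.

Emit:
play_rows:
  rows:
    - {"slide": [0, 0, -0.05], "delta_rot": [0, 0, 0], "fingers": -0.7}
    - {"slide": [0, 0, -0.2], "delta_rot": [0, 0, 0], "fingers": -0.7}
    - {"slide": [0, 0, -0.35], "delta_rot": [0, 0, 0], "fingers": -0.7}
    - {"slide": [0, 0, 0], "delta_rot": [0, 0, 0], "fingers": -0.7}
    - {"slide": [0, 0, 0], "delta_rot": [0, 0, 0], "fingers": -0.7}

```text
time_s: 51.38
tcp_pos: [0.5681, -0.0899, 0.1561]
eef_rot: [179.9, -0.0, -101.8]
contact_force: [-0.8, 0.3, -3.0]
gripper_width: 0.0239
gripper_force: 55.0
```

```bash
python3 - <<'E'
from h import *
s=r.get_state();print(s['eef_rot']);go(624,245,160,-101.7)
E
```

```text
[ 1.79854512e+02 -6.97557209e-03 -1.01767068e+02]
tcp [568.1 -89.9 156.1] [ 1.7985e+02 -1.0000e-02 -1.0177e+02] slide [-2.262  0.091 -0.026] rows>= 5.4
turn -0.015
```

Emit:
play_rows:
  rows:
    - {"slide": [-0.323, 0.013, 0], "delta_rot": [0, 0, 0], "fingers": -0.7}
    - {"slide": [-0.323, 0.013, 0], "delta_rot": [0, 0, 0], "fingers": -0.7}
    - {"slide": [-0.323, 0.013, 0], "delta_rot": [0, 0, 0], "fingers": -0.7}
    - {"slide": [-0.323, 0.013, 0], "delta_rot": [0, 0, 0], "fingers": -0.7}
    - {"slide": [-0.323, 0.013, 0], "delta_rot": [0, 0, 0], "fingers": -0.7}
    - {"slide": [-0.323, 0.013, 0], "delta_rot": [0, 0, 0], "fingers": -0.7}
    - {"slide": [-0.323, 0.013, 0], "delta_rot": [0, 0, 0], "fingers": -0.7}
    - {"slide": [0, 0, 0], "delta_rot": [0, 0, 0], "fingers": -0.7}

```text
time_s: 52.38
tcp_pos: [0.624, 0.2475, 0.1539]
eef_rot: [179.8, -0.2, -101.6]
contact_force: [-1.1, -1.0, -2.0]
gripper_width: 0.0236
gripper_force: 55.0
```

Emit:
play_rows:
  rows:
    - {"slide": [0, 0, 0.25], "delta_rot": [0, 0, 0], "fingers": -0.7}
    - {"slide": [0, 0, 0.25], "delta_rot": [0, 0, 0], "fingers": -0.7}
    - {"slide": [0, 0, 0.2], "delta_rot": [0, 0, 0], "fingers": -0.7}
    - {"slide": [0, 0, 0.07], "delta_rot": [0, 0, 0], "fingers": -0.7}
    - {"slide": [0, 0, 0.03], "delta_rot": [0, 0, 0], "fingers": -0.7}
    - {"slide": [0, 0, 0], "delta_rot": [0, 0, 0], "fingers": -0.7}
    - {"slide": [0, 0, 0], "delta_rot": [0, 0, 0], "fingers": -0.7}

```text
time_s: 53.25
tcp_pos: [0.6258, 0.2454, 0.0385]
eef_rot: [-179.9, 0.1, -101.7]
contact_force: [0.1, 0.5, -2.9]
gripper_width: 0.0236
gripper_force: 55.0
```

```bash
python3 - <<'E'
from h import *
s=r.get_state();print(s['contact_force'],s['moment']);go(624,245,29.3,-101.7)
E
```

```text
[ 0.05406594  0.53211522 -2.90902909] [-0.01209819  0.10463198 -0.04685157]
tcp [625.8 245.4  38.5] [-1.7992e+02  8.0000e-02 -1.0171e+02] slide [0.005 0.011 0.061] rows>= 0.2
turn -0.003
```

Emit:
play_rows:
  rows:
    - {"slide": [0, 0, 0.03], "delta_rot": [0, 0, 0], "fingers": -0.7}
    - {"slide": [0, 0, 0.02], "delta_rot": [0, 0, 0], "fingers": -0.7}
    - {"slide": [0, 0, 0.008], "delta_rot": [0, 0, 0], "fingers": -0.7}
    - {"slide": [0, 0, 0], "delta_rot": [0, 0, 0], "fingers": -0.7}
    - {"slide": [0, 0, 0], "delta_rot": [0, 0, 0], "fingers": -0.7}

```text
time_s: 53.88
tcp_pos: [0.6251, 0.2451, 0.0293]
eef_rot: [-180.0, 0.0, -101.7]
contact_force: [-3.0, 0.2, 5.6]
gripper_width: 0.0237
gripper_force: 55.0
```

Standing on the table with light contact. I release and retreat upward.

Emit:
play_rows:
  rows:
    - {"slide": [0, 0, 0], "delta_rot": [0, 0, 0], "fingers": 0}
    - {"slide": [0, 0, 0], "delta_rot": [0, 0, 0], "fingers": 0.3}
    - {"slide": [0, 0, 0], "delta_rot": [0, 0, 0], "fingers": 0.3}
    - {"slide": [0, 0, 0], "delta_rot": [0, 0, 0], "fingers": 0.3}
    - {"slide": [0, 0, -0.1], "delta_rot": [0, 0, 0], "fingers": 0.3}
    - {"slide": [0, 0, -0.3], "delta_rot": [0, 0, 0], "fingers": 0.3}
    - {"slide": [0, 0, -0.4], "delta_rot": [0, 0, 0], "fingers": 0.3}
    - {"slide": [0, 0, -0.4], "delta_rot": [0, 0, 0], "fingers": 0.3}

```text
time_s: 54.88
tcp_pos: [0.625, 0.2449, 0.2116]
eef_rot: [-180.0, 0.0, -101.7]
contact_force: [1.7, 0.3, 0.2]
gripper_width: 0.0571
gripper_force: 0.0
```

Emit:
play_rows:
  rows:
    - {"slide": [0, 0, -0.2], "delta_rot": [0, 0, 0], "fingers": 0.3}
    - {"slide": [0, 0, 0], "delta_rot": [0, 0, 0], "fingers": 0.3}
    - {"slide": [0, 0, 0], "delta_rot": [0, 0, 0], "fingers": 0.3}

```text
time_s: 55.25
tcp_pos: [0.6247, 0.2449, 0.2387]
eef_rot: [180.0, 0.0, -101.7]
contact_force: [-0.1, 0.5, -0.4]
gripper_width: 0.057
gripper_force: 0.0
```

```bash
python3 - <<'E'
from h import *
im,K,R,t=cam('wrist');s2,_,_,_=cam('scene')
cv2.imwrite('pics/e.png',np.vstack([cv2.resize(im,(400,300)),cv2.resize(s2[165:285,170:310],(400,300)[::1],interpolation=cv2.INTER_CUBIC)]) if 0 else np.hstack([cv2.resize(im,(350,262)),cv2.resize(s2[170:280,180:310],(310,262),interpolation=cv2.INTER_CUBIC)]))
cv2.imwrite('pics/e.png',np.hstack([cv2.resize(im[0:220],(400,300)),cv2.resize(s2[170:280,180:310],(400,300),interpolation=cv2.INTER_CUBIC)]))
E
```

```text
(no output)
```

View pics/e.png

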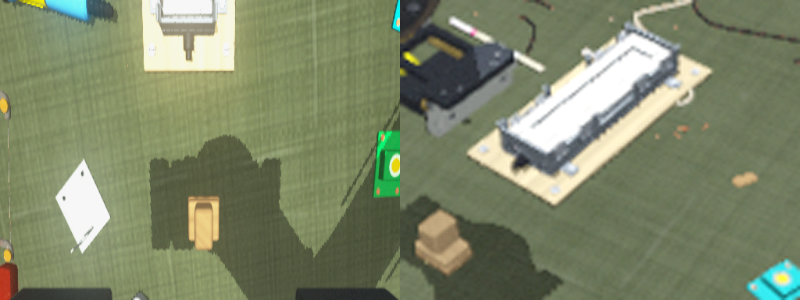

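The wrist view shows the block upright at (204,222), well clear of the light. The scene view shows the frame lying flat in the housing. A light fingertip touch on the cable-end bar will confirm that end's height.

```bash
python3 - <<'E'
from h import *
go(*fromH(0,93.5),90,-101.7)
E
```

```text
tcp [624.5 244.7 237.5] [ 1.7992e+02 -7.0000e-02 -1.0173e+02] slide [ 1.053 -0.135  0.985] rows>= 3.5
turn -0.006
```

Emit:
play_rows:
  rows:
    - {"slide": [0.263, -0.034, 0], "delta_rot": [0, 0, 0], "fingers": -1}
    - {"slide": [0.263, -0.034, 0], "delta_rot": [0, 0, 0], "fingers": -1}
    - {"slide": [0.263, -0.034, 0], "delta_rot": [0, 0, 0], "fingers": -1}
    - {"slide": [0.264, -0.033, 0], "delta_rot": [0, 0, 0], "fingers": -1}
    - {"slide": [0, 0, 0.35], "delta_rot": [0, 0, 0], "fingers": -1}
    - {"slide": [0, 0, 0.35], "delta_rot": [0, 0, 0], "fingers": -1}
    - {"slide": [0, 0, 0.28], "delta_rot": [0, 0, 0], "fingers": -1}
    - {"slide": [0, 0, 0], "delta_rot": [0, 0, 0], "fingers": -1}
  squeeze: 5

```text
time_s: 56.35
tcp_pos: [0.61, 0.085, 0.0875]
eef_rot: [179.6, -0.3, -101.8]
contact_force: [-0.1, 0.4, 0.7]
gripper_width: 0.0005
gripper_force: 0.0
```

Emit:
play_rows:
  rows:
    - {"slide": [0, 0, 0], "delta_rot": [0, 0, 0], "fingers": -1}
    - {"slide": [0, 0, 0], "delta_rot": [0, 0, 0], "fingers": -1}

```text
time_s: 56.6
tcp_pos: [0.6141, 0.0868, 0.0937]
eef_rot: [-179.8, 0.1, -101.7]
contact_force: [0.8, 0.6, 0.2]
gripper_width: 0.0006
gripper_force: 0.0
```

```bash
python3 - <<'E'
from h import *
go(*fromH(0,93.5),47,-101.7);print(r.get_state()['contact_force'])
E
```

```text
tcp [614.1  86.8  93.7] [-1.7984e+02  1.0000e-01 -1.0170e+02] slide [0.01  0.014 0.311] rows>= 0.7
turn 0.0
[0.82649532 0.60338108 0.23847291]
```

Emit:
play_rows:
  rows:
    - {"slide": [0.008, 0.012, 0.15], "delta_rot": [0, 0, 0], "fingers": -1}
    - {"slide": [0, 0, 0.1], "delta_rot": [0, 0, 0], "fingers": -1}
    - {"slide": [0, 0, 0.03], "delta_rot": [0, 0, 0], "fingers": -1}
    - {"slide": [0, 0, 0], "delta_rot": [0, 0, 0], "fingers": -1}
    - {"slide": [0, 0, 0], "delta_rot": [0, 0, 0], "fingers": -1}
    - {"slide": [0, 0, 0.01], "delta_rot": [0, 0, 0], "fingers": -1}
    - {"slide": [0, 0, 0], "delta_rot": [0, 0, 0], "fingers": -1}

```text
time_s: 57.48
tcp_pos: [0.6109, 0.0855, 0.0482]
eef_rot: [-180.0, 0.0, -101.7]
contact_force: [0.7, 0.8, 0.9]
gripper_width: 0.0005
gripper_force: 0.0
```

Emit:
play_rows:
  rows:
    - {"slide": [0, 0, 0.01], "delta_rot": [0, 0, 0], "fingers": -1}
    - {"slide": [0, 0, 0], "delta_rot": [0, 0, 0], "fingers": -1}

```text
time_s: 57.72
tcp_pos: [0.6108, 0.0855, 0.0464]
eef_rot: [180.0, -0.0, -101.7]
contact_force: [0.2, 0.7, 1.2]
gripper_width: 0.0003
gripper_force: 0.0
```

Emit:
play_rows:
  rows:
    - {"slide": [0, 0, 0.01], "delta_rot": [0, 0, 0], "fingers": -1}
    - {"slide": [0, 0, 0], "delta_rot": [0, 0, 0], "fingers": -1}

```text
time_s: 57.98
tcp_pos: [0.6108, 0.0855, 0.0449]
eef_rot: [180.0, -0.0, -101.7]
contact_force: [0.5, 0.1, 0.9]
gripper_width: 0.0002
gripper_force: 0.0
```

Emit:
play_rows:
  rows:
    - {"slide": [0, 0, 0.01], "delta_rot": [0, 0, 0], "fingers": -1}
    - {"slide": [0, 0, 0], "delta_rot": [0, 0, 0], "fingers": -1}

```text
time_s: 58.22
tcp_pos: [0.6108, 0.0855, 0.0435]
eef_rot: [180.0, -0.0, -101.7]
contact_force: [-0.7, -0.6, 0.9]
gripper_width: 0.0007
gripper_force: 0.0
```

There is no contact down to 43.5 mm, so the cable end is home (43 mm). I retreat and hand in.

Emit:
play_rows:
  rows:
    - {"slide": [0, 0, -0.15], "delta_rot": [0, 0, 0], "fingers": -1}
    - {"slide": [0, 0, -0.3], "delta_rot": [0, 0, 0], "fingers": -1}
    - {"slide": [0, 0, -0.4], "delta_rot": [0, 0, 0], "fingers": -1}
    - {"slide": [0, 0, -0.4], "delta_rot": [0, 0, 0], "fingers": -1}
    - {"slide": [0, 0, 0], "delta_rot": [0, 0, 0], "fingers": -1}
    - {"slide": [0, 0, 0], "delta_rot": [0, 0, 0], "fingers": -1}
    - {"slide": [0, 0, 0], "delta_rot": [0, 0, 0], "fingers": -1}

```text
time_s: 59.1
tcp_pos: [0.6101, 0.0853, 0.2295]
eef_rot: [179.9, -0.1, -101.7]
contact_force: [-1.1, -0.4, -0.7]
gripper_width: 0.0009
gripper_force: 0.0
```

```bash
python3 -c "
from h import *
print(r.get_state()['tcp_pos']);print(r.close_job())"
```

```text
[0.61011765 0.0852534  0.22953884]
the job is handed in; nothing more can be done
None
```

I handed the job in at about 59 s: both modules found on the table, the diffuser and the frame are in, the frame measures home along its length, and the block stands clear; I viewed 18 pictures, over the limit of 14.

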